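# Lock the trailer's tow arm on its hitch pin with the hairpin clip

### The arm

A 6-joint arm with a two-finger parallel gripper is mounted at the origin on the work surface. World frame = base frame: x ahead of the robot, y to its left, z up, the work surface at z = 0. Lengths are in m, angles in rad, forces in N, time in s.
With the tool pointing down it reaches from about 0.25 to 0.725 m from the base axis. Payload 4 kg.
Tool frame: the origin (TCP) lies on the centre line of the jaws, within the pads' length; the fingertips stand 17 mm ahead of it and the grasp point (between the pads) lies 2 mm behind it; z points along the fingers, x is the direction in which the jaws open and shut, and the axes are right-handed (so a half turn about z gives the same grasp; the last joint's range is limited). The gripper opens to 85 mm and grips with 20 to 120 N. Pads are 22 mm wide; open, the fingers measure 114 mm over their backs; the gripper's body (76 mm by 85 mm) begins 54 mm behind the grasp point. The pads swing forward as they close: fully open they stand 13 mm farther back than shut.
Start: joints at [1.219, 0.241, 0.005, 1.335, 0, 1.571], TCP at [0.172, 0.469, 0.248] pointing down, gripper open.
Joint ranges: [-2.72, 2.72], [-1.05, 1.87], [-1.09, 1.28], [-1.99, 2.15], [-1.42, 1.44], [-3.14, 3.14]. Speed limits (rad/s): [2.79, 2.79, 3.14, 3.14, 3.14, 3.14].

### API

Orientations are given as a unit quaternion [x, y, z, w].
In Python, from workcell import bot gives the robot as it stands.
- The arm moves only by the tool jog_arm, never from a script. Its arguments are lists of equal length, an entry for each row: "jaw": the closure, from 0 (fully open) to 1 (shut); "linear": the shift along the tool's x, y, z in m, a list of three; "delta_rot": the turn, a rotation vector about the tool's x, y, z in degrees, a list of three. A call has exactly 8 rows; each row is the pose to reach, as a shift and turn from the pose commanded when the call began, along the tool's axes at that moment; what a row does not reach only later rows make up. A row lasts 1/12 s, in which the tool goes at most 41.7 mm and 7.16 degrees, less where a joint would pass 70% of its speed; a pose out of reach is approached as far as the arm can. A call with a gripper value outside its range is refused whole. The fingers move at their own pace and stop on an object; the grip force is fixed at half the most. Time passes only in rows, so rows that repeat a pose let the fingers close, or fill a call up. It gives the time, the measured TCP pose, the force and the opening at its end, in the units of the state.
- bot.get_obs(): the state, without advancing time (a new reading comes with each control period).
- bot.camera(name): name is "scene" or "top"; returns (picture, depth): 420x560x3 uint8, red, green, blue; 420x560 float32, m along the optical axis (not along the pixel's ray), 0 where there is no reading.
- bot.calibration(name): a dict with "fovy" (degrees; the focal length in pixels is half the picture's height over the tangent of half this angle, whatever the lens; pixels are square), "cx", "cy" (the principal point, pixels), "origin" and "orientation" of the camera in the world. Camera axes: x right, y down, z forward; pixel columns grow to the right and rows downward; lengths in m; the calibration is good to about 2 mm. A picture is of the moment at which its call begins. calibration takes no time and is no camera call.
- bot.job_done(): hands the job in, once; it reports no verdict.
The state is a dict: "clock": time; "joint_pos": joint angles; "joint_vel": joint speeds; "tau": joint torques, N m; "eef_pos": TCP position; "tool_rot": TCP orientation; "ft_force": force on the tool from outside, world axes, zero at the start; "ft_torque": the same for the moment, N m; "grip_width": finger opening in m.
Only numpy, scipy, OpenCV 4.12 (cv2) and the standard library are available. Lean on these libraries where they do the work, as an engineer would, in place of code of your own. Each camera call takes 0.05 s, during which the arm holds its last target.

### The job

Lift the trailer's tow arm and lower its eye gently over the upright hitch pin until the eye lies on the hitch plate. Then slide the straight leg of the hairpin clip through the cross-hole in the pin, feeling your way without forcing it, until the sprung leg snaps over and the clip sits fully home, hugging the pin. Let go of everything and leave the other things on the bench where they are.

Things in the scene. Friction and masses are not known exactly. Their poses are not given: they have to be found in the camera images.
- hitch: Dark steel hitch plate screwed to the bench, 6 mm thick: a disc 76 mm across with four screws. Origin at the centre of its underside, at the pin's rest axis; z up. The pin stands upright in a slot in its middle that runs along its x axis.
- pin_mid (a point): Point on the pin's axis, 48 mm above the bench; goes with the pin's slide. The bright steel pin, 20 mm diameter, has a cross-hole along the hitch's x axis, 7 x 7 mm, open at both ends, either end may be used; its tapered top is 30 mm above the hole's middle. The pin floats up and down: the hole's middle is up to 9 mm above or below this point and must be found by feel or sight.
- slide (a joint): How far the pin has been pushed along the hitch's x axis from rest, m. It stands on a spring-loaded overrun slide that gives only this way, 1 mm per 0.45 N, at most 30 mm, and springs back slowly (damped); hold the push until the clip snaps, well past where the pin stood. Up and down the pin is held by about 12 N of friction and stays where it is.
- tow_arm: Loose aluminium tow arm, 0.3 to 0.5 kg, lying flat: an eye (50 mm across, 28 mm hole, 18 mm high) and a bar 22 mm wide, 18 mm high, along its +x axis, ending 173 mm from the eye's centre. Origin under the eye's centre. With the eye on the plate the origin is 6 to 9 mm above the bench and the bar's end rests on it. It may point any way that leaves room for the clip.
- tow_lug (a point): Middle of the upright grip lug on the tow arm's bar, near the centre of mass: a block 46 mm along the bar, 18 mm wide, from the bar's top to 42 mm above the arm's underside. This point is 85 mm from the origin along x and 32 mm above the underside.
- clip: Loose sprung hairpin clip of 5 mm steel wire, 0.09 kg, lying flat, z up: a straight leg along its +x axis and a bowed leg beside it at +y in the same plane, both held in a rubber pull tab at the -x end. Origin: on the straight leg's axis, abreast of the bowed leg's hollow; it lies on the pin's axis when the clip is home, 2.5 mm above the bench while lying.
- clip_tip (a point): Tip of the clip's straight leg, 37 mm ahead of the clip's origin along x; the last 6 mm are thinned to 3.6 mm diameter.
- clip_tab (a point): Middle of the clip's rubber pull tab: a block 32 mm along x, 24 mm wide (y), 26 mm high; its underside is level with the underside of the wire. It lies 54 mm behind the clip's origin along x, 4 mm to +y and 10.5 mm above the legs' axis.
- clip_spring (a joint): Angle by which the clip's bowed leg is spread, rad: about -0.03 at rest, about 0.07 as it rides over the pin, -0.03 to 0.01 when it hugs the pin. Sliding in, the bowed leg meets the pin with the clip's origin about 30 mm short of the pin's axis, resists with up to 5 to 10 N, then snaps over and the push drops; past home the wire comes up hard against the pin.
- pedal: Bystander: a black flat bicycle pedal, an open frame 85 x 55 x 22 mm with a 30 mm steel axle stub; origin under its centre.
- grease: Bystander: a grey round jar 56 mm wide, 60 mm high; origin under its centre.
- chainring: Bystander: a flat steel ring 110 mm wide, 6 mm thick; origin under its centre.
- spanner: Bystander: a steel spanner lying flat; origin under its middle.
- bolts: Bystander: an open grey parts tray 100 x 140 x 35 mm; origin under its centre.
- cogs: Bystander: a stack of steel sprockets 70 mm wide, 24 mm high; origin under its centre.
- oil: Bystander: a grey plastic bottle 52 mm wide, 130 mm high; origin under its centre.
Mind the look-alikes: they are no part of the job. What is meant by the tow_arm is not blue, and is the larger of those in its own colour.

How it is judged:
On the way, in this order (a step that is already met when the one before it is completed fails the run):
1. the tow arm's eye is down on the hitch plate with the pin through it (horizontal distance between tow_arm and pin_mid below 0.009 m and z of tow_arm in the frame of hitch below 0.013 m and angle between tow_arm's own z axis and vertical below 0.12 rad), for 0.2 s.
2. the clip is home, its bowed leg closed round the pin (horizontal distance between clip and pin_mid below 0.005 m and z of clip in the frame of pin_mid between -0.012 and 0.012 m and angle between the x axis of clip and the x axis of hitch, either way round below 0.3 rad and value of joint clip_spring below 0.04 rad), for 0.2 s.
At the end, for the whole second after the job is handed in: Tow arm's eye round the pin (under 9 mm off, under 13 mm up, tilt under 0.12 rad); clip home (origin within 5 mm of the pin's axis and 12 mm of pin_mid's height, leg within 0.3 rad of the hole's axis, bowed leg spread under 0.04 rad); both at rest (all of step 1 and all of step 2 and linear speed of each of clip, tow_arm below 0.01 m/s); the robot touches nothing.
It fails at once if the clip is forced against the pin with more than 28 N (contact force between clip and hitch above 28 N).
It fails at once if the tow arm is banged or forced onto the hitch with more than 30 N (contact force between tow_arm and hitch above 30 N).
It fails at once if a bystander is moved more than 25 mm (distance of any of pedal, grease, chainring, spanner, bolts, cogs, oil from where it was at the start of the episode above 0.025 m).
It also fails if it takes over 72 s, if anything falls off the work surface, if the arm or the gripper's body presses on something with over 40 N, if the wrist force passes 120 N, or if a joint passes its speed limit or range.

## Working session

There is one attempt and no reset: what is moved stays moved. The work goes in short steps, Python scripts to look and compute and a tool call to move; the robot and the scene stay as the last step left them, time stands still between calls to the robot, and variables do not carry over. Pictures are saved under pics/ and viewed, and the job is handed in when it is done.

Besides the shell and the picture viewer there is one more tool, called after "Request:" as a command line: name --argument value ..., lists and objects as JSON in quotes. jog_arm: Moves the arm, as the interface text tells. Its arguments: {"type":"object","properties":{"jaw":{"type":"array","items":{"type":"number"}},"linear":{"type":"array","items":{"type":"array","items":{"type":"number"}}},"delta_rot":{"type":"array","items":{"type":"array","items":{"type":"number"}}}},"required":["jaw","linear","delta_rot"]}

```bash
ls; mkdir -p pics; python3 - <<'E'
from workcell import bot
import cv2,numpy as np
print(bot.get_obs())
for n in("scene","top"):
    p,d=bot.camera(n); np.savez(f"pics/{n}0.npz",p=p,d=d)
    cv2.imwrite(f"pics/{n}0.png",p[:,:,::-1]); print(n,bot.calibration(n),(d==0).mean())
E
```

```text
pics
{'clock': 0.0, 'joint_pos': array([ 1.21898344e+00,  2.41432052e-01,  3.75557298e-03,  1.33519140e+00,
       -1.51041763e-05,  1.57077514e+00]), 'joint_vel': array([-0.00181558, -0.00079341, -0.00040342, -0.00211097, -0.00068699,
       -0.00152667]), 'tau': array([ 5.55228835e-04, -3.72310817e+01,  2.52411532e+01,  1.69167953e-02,
        1.83410734e-04, -1.31630463e-05]), 'eef_pos': array([0.17210479, 0.46883011, 0.24741535]), 'tool_rot': array([ 8.19932582e-01,  5.72459158e-01, -8.44956263e-04,  5.99113992e-04]), 'ft_force': array([-0.52581186,  0.16822163,  0.67167589]), 'ft_torque': array([-0.00360086,  0.0031421 , -0.00563983]), 'grip_width': 0.08551491922345175}
scene {'fovy': 42.661198404552685, 'cx': 288.4166204714074, 'cy': 206.93640885700805, 'origin': array([ 0.97852683, -0.90536845,  0.97471754]), 'orientation': array([ 0.89136665,  0.21464242, -0.10202325, -0.38598624])} 0.007491496598639456
top {'fovy': 53.95363581204018, 'cx': 273.56420363994977, 'cy': 207.95482247224024, 'origin': array([ 0.47060618, -0.06410281,  0.97993934]), 'orientation': array([-0.70441348,  0.70907187, -0.0240204 ,  0.02101812])} 0.003958333333333334
```

View pics/scene0.png

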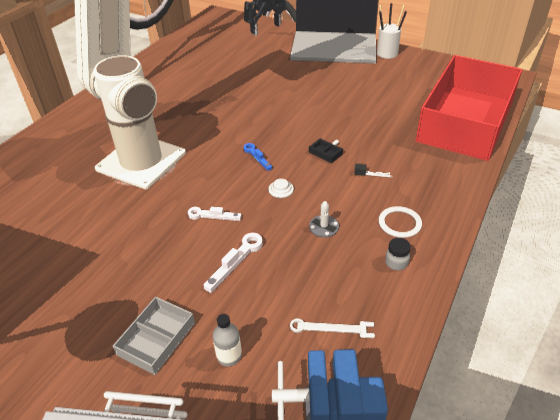

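View pics/top0.png

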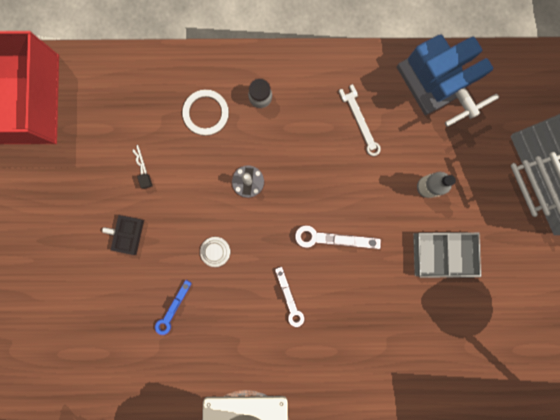

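The top view shows the larger white tow arm with its eye at (306,237) and bar out to (380,243). The smaller white and blue arms are decoys. The hitch is at (248,181), and the clip has its tab at (145,181) with its legs pointing up to (140,147). I'll zoom in next.

```bash
cat > h.py <<'E'
import numpy as np,cv2
from scipy.spatial.transform import Rotation as R
from workcell import bot
def cal(n):
    c=bot.calibration(n); f=210/np.tan(np.radians(c['fovy']/2))
    return c,f,R.from_quat(c['orientation']).as_matrix()
def cloud(n,d):
    c,f,M=cal(n); v,u=np.mgrid[:420,:560]
    P=np.stack([(u-c['cx'])/f*d,(v-c['cy'])/f*d,d],-1)
    return P@M.T+c['origin']
def ray(n,u,v):
    c,f,M=cal(n); r=M@np.array([(u-c['cx'])/f,(v-c['cy'])/f,1]); return c['origin'],r
def atz(n,u,v,z):
    o,r=ray(n,u,v); return o+r*(z-o[2])/r[2]
def tri(a,b):
    (o1,r1),(o2,r2)=ray('scene',*a),ray('top',*b)
    r1=r1/np.linalg.norm(r1);r2=r2/np.linalg.norm(r2)
    t=np.linalg.lstsq(np.stack([r1,-r2],1),o2-o1,rcond=None)[0]
    return (o1+r1*t[0]+o2+r2*t[1])/2, np.linalg.norm(o1+r1*t[0]-o2-r2*t[1])
def crop(n,p,x0,y0,x1,y1,s,name):
    cv2.imwrite(name,cv2.resize(p[y0:y1,x0:x1,::-1],None,fx=s,fy=s,interpolation=cv2.INTER_CUBIC))
def load(n,i):
    z=np.load(f"pics/{n}{i}.npz"); return z['p'],z['d']
E
python3 - <<'E'
from h import *
p,d=load('top',0)
a=[crop('top',p,*b,s,f"pics/t{i}.png") for i,(b,s) in enumerate([((285,220,395,260),7),((110,135,190,195),9),((225,155,275,205),11)])]
p,d=load('scene',0)
a=[crop('scene',p,*b,s,f"pics/s{i}.png") for i,(b,s) in enumerate([((195,225,275,295),8),((340,150,410,190),10),((295,190,355,245),10)])]
for n in('top','scene'):
    p,d=load(n,0); W=cloud(n,d)
    print(n,[np.round(np.median(W[v-2:v+3,u-2:u+3].reshape(-1,3),0),4) for u,v in ([(300,350),(60,200),(400,320)] if n=='top' else [(150,240),(280,300),(350,280)])])
E
```

```text
top [array([ 0.2014, -0.1278, -0.0003]), array([5.555e-01, 4.385e-01, 4.000e-04]), array([ 0.2681, -0.3628,  0.0005])]
scene [array([ 0.2276, -0.2472,  0.0013]), array([ 0.606 , -0.2651,  0.002 ]), array([ 0.7237, -0.1404,  0.0008])]
```

```bash
python3 - <<'E'
import cv2,numpy as np
def m(fs,o,W=800):
    ims=[cv2.imread(f"pics/{f}.png") for f in fs]
    s=390
    ims=[cv2.resize(i,None,fx=min(s/i.shape[1],s/i.shape[0]),fy=min(s/i.shape[1],s/i.shape[0])) for i in ims]
    print([i.shape for i in ims])
E
```

```text
(no output)
```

View pics/t0.png

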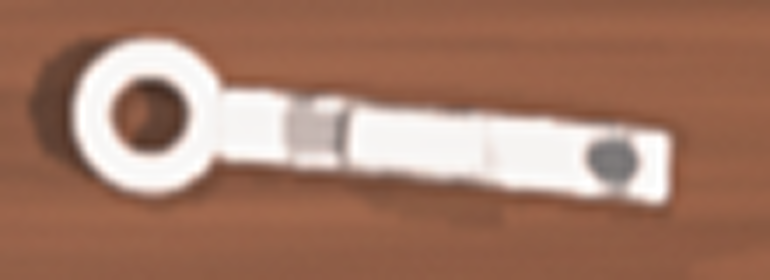

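View pics/t1.png

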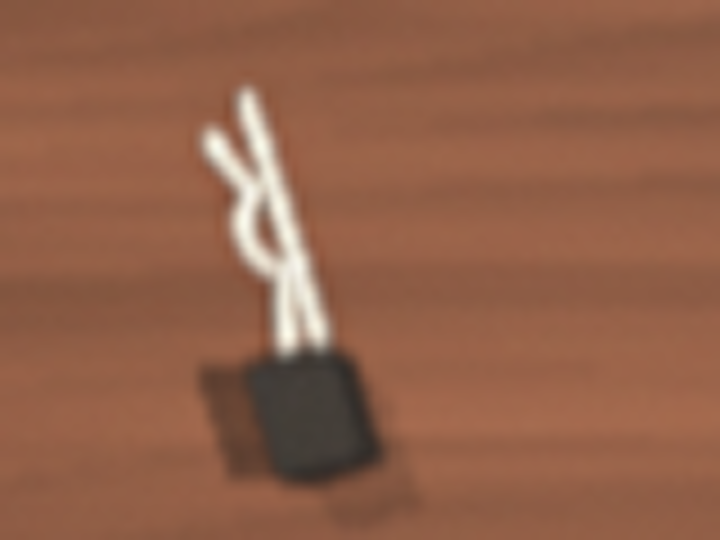

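View pics/t2.png

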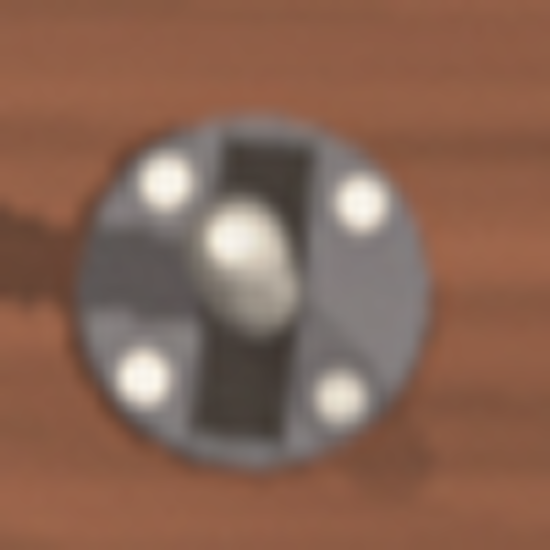

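View pics/s0.png

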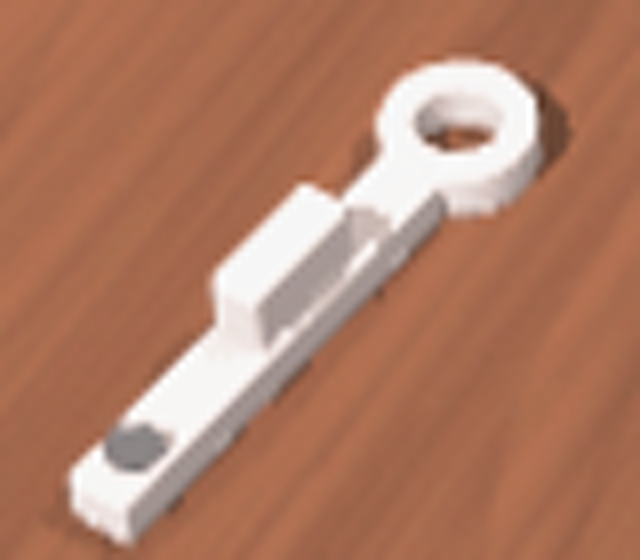

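View pics/s1.png

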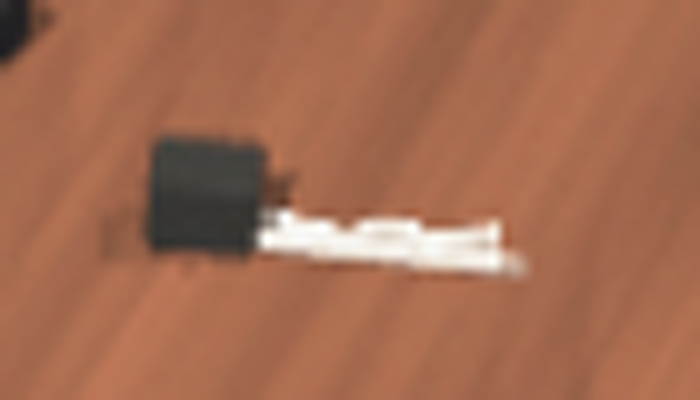

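View pics/s2.png

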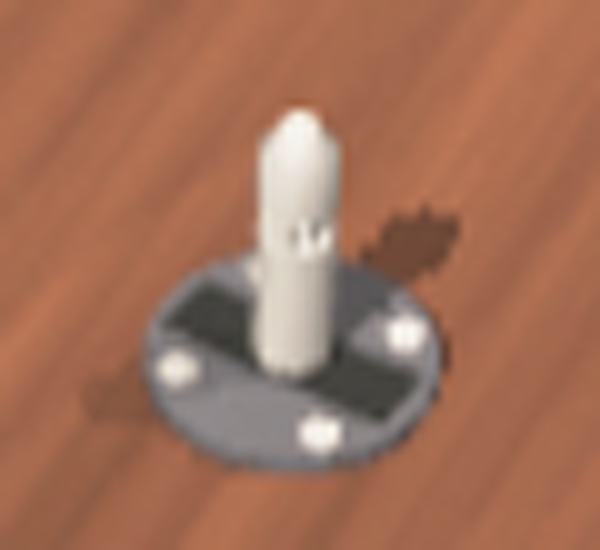

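The tow arm, clip and hitch are all clear in the crops. The cross-hole is visible at about (326,214) in the scene view, and the pin top is at about (325,201). Next I'll measure poses from both depth clouds.

```bash
python3 - <<'E'
from h import *
C={n:cloud(n,load(n,0)[1]).reshape(-1,3) for n in('top','scene')}
def box(n,x0,x1,y0,y1,z0,z1):
    P=C[n]; return P[(P[:,0]>x0)&(P[:,0]<x1)&(P[:,1]>y0)&(P[:,1]<y1)&(P[:,2]>z0)&(P[:,2]<z1)]
for nm,u,v,z in[('hitch',248,181,.006),('eye',306,237,.018),('barend',379,244,.018),('tab',145,181,.026),('tip',137.5,145.3,.0025)]:
    print(nm,atz('top',u,v,z).round(4))
h=atz('top',248,181,.006)
for n in C:
    P=box(n,h[0]-.05,h[0]+.05,h[1]-.05,h[1]+.05,.004,.12)
    pl=P[(P[:,2]<.010)]; print(n,'plate',len(pl),((pl.max(0)+pl.min(0))/2).round(4),pl[:,2].mean().round(4), (pl.max(0)-pl.min(0)).round(3))
    Q=P[P[:,2]>.03]; print(' pin n',len(Q),Q.mean(0).round(4)); print(Q[np.argsort(-Q[:,2])][:8].round(4))
e=atz('top',306,237,.018)
for n in C:
    P=box(n,e[0]-.06,e[0]+.06,e[1]-.21,e[1]+.04,.010,.06)
    L=P[P[:,2]>.034]; print(n,'lug',len(L),L.mean(0).round(4),L.min(0).round(4),L.max(0).round(4), np.percentile(L[:,2],80))
    B=P[P[:,2]<.022]; E=B[np.linalg.norm(B[:,:2]-e[:2],axis=1)<.03]
    print(' eye', E.min(0).round(4),E.max(0).round(4),((E.min(0)+E.max(0))/2).round(4), 'z',np.median(B[:,2]).round(4))
t=atz('top',145,181,.026)
for n in C:
    P=box(n,t[0]-.04,t[0]+.04,t[1]-.04,t[1]+.04,.012,.06)
    print(n,'tab',len(P),P.mean(0).round(4),P.min(0).round(4),P.max(0).round(4))
E
```

```text
hitch [ 0.5973 -0.0082  0.006 ]
eye [ 0.4638 -0.1434  0.018 ]
barend [ 0.4464 -0.3131  0.018 ]
tab [0.5961 0.23   0.026 ]
tip [0.6853 0.2563 0.0025]
top plate 603 [ 0.5974 -0.0058  0.007 ] 0.0063 [0.086 0.091 0.006]
 pin n 84 [ 0.596  -0.0079  0.0731]
[[ 0.5979 -0.0041  0.0859]
 [ 0.5957 -0.0106  0.0857]
 [ 0.5979 -0.0062  0.0854]
 [ 0.6024 -0.0062  0.0854]
 [ 0.5958 -0.004   0.0849]
 [ 0.6002 -0.0106  0.0849]
 [ 0.598  -0.0105  0.0846]
 [ 0.5981 -0.0083  0.0842]]
scene plate 424 [ 0.5969 -0.0084  0.007 ] 0.0068 [0.099 0.098 0.006]
 pin n 146 [ 0.5984 -0.0137  0.0606]
[[ 0.5947 -0.0101  0.0891]
 [ 0.6019 -0.0143  0.0889]
 [ 0.5977 -0.0107  0.0875]
 [ 0.5956 -0.006   0.0861]
 [ 0.5946 -0.0098  0.0856]
 [ 0.6042 -0.013   0.0855]
 [ 0.5989 -0.0073  0.0852]
 [ 0.6025 -0.0094  0.0852]]
top lug 160 [ 0.4582 -0.2266  0.0414] [ 0.4473 -0.2511  0.0341] [ 0.468  -0.2048  0.047 ] 0.0426998329728703
 eye [ 0.4428 -0.1716  0.0104] [ 0.4917 -0.12    0.0215] [ 0.4672 -0.1458  0.016 ] z 0.0178
scene lug 147 [ 0.4568 -0.2317  0.0417] [ 0.445  -0.2535  0.0343] [ 0.4663 -0.2067  0.0477] 0.0443515807333025
 eye [ 0.4403 -0.1702  0.0103] [ 0.4899 -0.1214  0.022 ] [ 0.4651 -0.1458  0.0161] z 0.0183
top tab 162 [0.5986 0.2329 0.0246] [0.582  0.2192 0.0128] [0.6162 0.2492 0.0287]
scene tab 103 [0.5988 0.2286 0.0236] [0.5803 0.2148 0.012 ] [0.6153 0.2454 0.0312]
```

```bash
python3 - <<'E'
from h import *
T=lambda x0,y0,s,u,v:(x0+(u+.5)/s-.5,y0+(v+.5)/s-.5)
top=lambda o,s,u,v,z:atz('top',*T(*o,s,u,v),z)
sc=lambda o,s,u,v,z:atz('scene',*T(*o,s,u,v),z)
ang=lambda a,b:np.degrees(np.arctan2(b[1]-a[1],b[0]-a[0]))
o=(285,220)
e=top(o,7,149,116,.018);b=top(o,7,669,168,.018);print('eye',e,'end',b,np.linalg.norm(b-e),ang(e,b))
o=(225,155)
h=top(o,11,253.5,291,.006);print('hitch',h,[ang(top(o,11,*a,.006),top(o,11,*b,.006)) for a,b in[((237,437),(270,147)),((144,378),(166,183)),((341,398),(362,204))]])
o=(110,135)
t=top(o,9,245,90,.0025);q=top(o,9,322,345,.0025);print('tip',t,ang(q,t),np.linalg.norm(t-q))
# tab top corners
for c in[(247,362),(345,352),(380,455),(283,482)]: print(' tabc',top(o,9,*c,.026))
print('scene:')
o=(195,225);print('eye',sc(o,8,458,125,.018))
# hitch circle: left 142, right 440 top 245 bottom 470
o=(295,190);print('hitch screws',np.mean([sc(o,10,*c,.008) for c in[(176,370),(405,333),(320,434),]],0), sc(o,10,291,357,.006))
o=(340,150);print('tip',sc(o,10,518,264,.0025))
o2=(225,155)
print('pintop tri',tri(T(295,190,10,299,113),T(*o2,11,238,222)))
# hole: plane through pin axis
P0,r=ray('scene',*T(295,190,10,312,237))
hor=np.array([h[0],h[1]])
rn=r[:2]/np.linalg.norm(r[:2]); 
s=(hor-P0[:2])@rn-0.010
print('hole z',P0[2]+r[2]*s/np.linalg.norm(r[:2]), 'lat',np.cross(rn,hor-P0[:2]))
E
```

```text
eye [ 0.46574542 -0.14309803  0.018     ] end [ 0.44734286 -0.31573729  0.018     ] 0.17361730308230292 -96.08449203922389
hitch [ 0.59726188 -0.00719868  0.006     ] [np.float64(-6.608442145943491), np.float64(-6.473899899697914), np.float64(-6.375511946040781)]
tip [0.68716355 0.25801749 0.0025    ] 17.316305063337214 0.07173020918358054
 tabc [0.61081615 0.24873512 0.026     ]
 tabc [0.61326476 0.22347445 0.026     ]
 tabc [0.58643241 0.2141154  0.026     ]
 tabc [0.57958549 0.23901676 0.026     ]
scene:
eye [ 0.46523807 -0.14671402  0.018     ]
hitch screws [ 0.60237939 -0.01766517  0.008     ] [ 0.59619787 -0.0098288   0.006     ]
tip [0.682831   0.25706503 0.0025    ]
pintop tri (array([ 0.59806878, -0.01024832,  0.09160142]), np.float64(0.00407406549357938))
hole z 0.056066979841788434 lat 0.0020190365550482037<stdin>:26: DeprecationWarning: Arrays of 2-dimensional vectors are deprecated. Use arrays of 3-dimensional vectors instead. (deprecated in NumPy 2.0)
```

```bash
cat > plan.py <<'E'
# usage: plan.py x y z heading_deg [rows]  : shift/turn from the commanded pose (cmd.json); set = record
import sys,json,numpy as np
def load(): return json.load(open('cmd.json'))
def T(h):
    h=np.radians(h); return np.array([[np.cos(h),np.sin(h),0],[np.sin(h),-np.cos(h),0],[0,0,-1]])  # columns tool x,y,z
def apply(lin,rz):
    c=load(); p=np.array(c['p'])+T(c['h'])@np.array(lin); json.dump({'p':p.tolist(),'h':c['h']-rz},open('cmd.json','w')); print('cmd',p.round(4),c['h']-rz)
def want(x,y,z,h):
    c=load(); d=T(c['h']).T@(np.array([x,y,z])-c['p']); rz=c['h']-h
    print('lin',d.round(4),'len',np.linalg.norm(d).round(4),'rz',round(rz,2))
def obs():
    from workcell import bot
    from scipy.spatial.transform import Rotation as R
    o=bot.get_obs(); M=R.from_quat(o['tool_rot']).as_matrix()
    print('t',round(float(o['clock']),2),'pos',o['eef_pos'].round(4),'h',np.degrees(np.arctan2(M[1,0],M[0,0])).round(2),'tilt',(M[:2,2]).round(4),'F',o['ft_force'].round(2),'M',o['ft_torque'].round(2),'w',round(float(o['grip_width']),4))
if __name__=='__main__':
    a=sys.argv
    if a[1]=='set': json.dump({'p':[float(v) for v in a[2:5]],'h':float(a[5])},open('cmd.json','w'))
    elif a[1]=='want': want(*map(float,a[2:6]))
    elif a[1]=='apply': apply([float(v) for v in a[2:5]],float(a[5])); obs()
    elif a[1]=='obs': obs()
E
python3 plan.py set 0.172 0.469 0.248 69.85; python3 plan.py obs; python3 plan.py want .457 -.229 .15 -6
```

```text
t 0.1 pos [0.1721 0.4689 0.2475] h 69.84 tilt [-0.0007 -0.0018] F [ 0.03  0.15 -0.8 ] M [-0.01  0.01  0.01] w 0.0854
lin [-0.5571  0.508   0.098 ] len 0.7603 rz 75.85
```

Request:
jog_arm --jaw '[0,0,0,0,0,0,0,0]' --linear '[[-0.028,0.025,0],[-0.056,0.05,0],[-0.084,0.076,0],[-0.112,0.102,0.005],[-0.14,0.127,0.01],[-0.167,0.152,0.015],[-0.195,0.178,0.02],[-0.222,0.203,0.025]]' --delta_rot '[[0,0,4],[0,0,8],[0,0,12],[0,0,16],[0,0,20],[0,0,24],[0,0,28],[0,0,32]]'

```text
clock: 0.77
eef_pos: [0.2863, 0.1891, 0.2229]
tool_rot: [0.946, 0.323, -0.0, 0.0]
ft_force: [0.3, -0.6, 0.4]
grip_width: 0.0857
```

```bash
python3 plan.py apply -.222 .203 .025 32;python3 plan.py want .457 -.229 .15 -6
```

```text
cmd [0.2861 0.1907 0.223 ] 37.849999999999994
t 0.77 pos [0.2863 0.1891 0.2229] h 37.69 tilt [-0.     -0.0002] F [ 0.28 -0.57  0.4 ] M [-0.05  0.    0.02] w 0.0857
lin [-0.1226  0.4362  0.073 ] len 0.459 rz 43.85
```

Request:
jog_arm --jaw '[0,0,0,0,0,0,0,0]' --linear '[[-0.01,0.036,0],[-0.02,0.072,0.005],[-0.03,0.108,0.01],[-0.04,0.144,0.015],[-0.05,0.18,0.02],[-0.06,0.216,0.025],[-0.07,0.252,0.03],[-0.08,0.288,0.035]]' --delta_rot '[[0,0,4],[0,0,8],[0,0,12],[0,0,16],[0,0,20],[0,0,24],[0,0,28],[0,0,32]]'

```text
clock: 1.43
eef_pos: [0.3999, -0.0874, 0.1879]
tool_rot: [0.999, 0.049, -0.0, -0.0]
ft_force: [1.1, 1.7, 0.8]
grip_width: 0.0857
```

```bash
python3 plan.py apply -.08 .288 .035 32;python3 plan.py want .457 -.229 .10 -6
```

```text
cmd [ 0.3996 -0.0858  0.188 ] 5.849999999999994
t 1.43 pos [ 0.3999 -0.0874  0.1879] h 5.61 tilt [-0.0002  0.0002] F [1.07 1.72 0.82] M [-0.   -0.08  0.02] w 0.0857
lin [0.0425 0.1483 0.088 ] len 0.1776 rz 11.85
```

Request:
jog_arm --jaw '[0,0,0,0,0,0,0,0]' --linear '[[0.007,0.025,0.012],[0.014,0.05,0.025],[0.021,0.075,0.038],[0.028,0.1,0.05],[0.035,0.123,0.065],[0.0425,0.1483,0.08],[0.0425,0.1483,0.088],[0.0425,0.1483,0.088]]' --delta_rot '[[0,0,2],[0,0,4],[0,0,6],[0,0,8],[0,0,10],[0,0,11.85],[0,0,11.85],[0,0,11.85]]'

```text
clock: 2.1
eef_pos: [0.4557, -0.2288, 0.0976]
tool_rot: [0.999, -0.053, -0.002, -0.001]
ft_force: [-0.2, 0.5, 0.5]
grip_width: 0.0851
```

```bash
python3 plan.py apply .0425 .1483 .088 11.85; python3 - <<'E'
from h import *
for n,b,s in(('top',(330,200,430,280),8),('scene',(180,190,290,300),7)):
    p,d=bot.camera(n); np.savez(f"pics/{n}1.npz",p=p,d=d); crop(n,p,*b,s if n=='scene' else 8,f"pics/{n}1.png")
p=load('top',1)[0]; crop('top',p,280,190,400,280,6,"pics/top1.png")
E
```

```text
cmd [ 0.457 -0.229  0.1  ] -6.000000000000005
t 2.1 pos [ 0.4557 -0.2288  0.0976] h -6.11 tilt [-0.0047  0.0025] F [-0.21  0.48  0.5 ] M [0.04 0.09 0.  ] w 0.0851
```

View pics/top1.png

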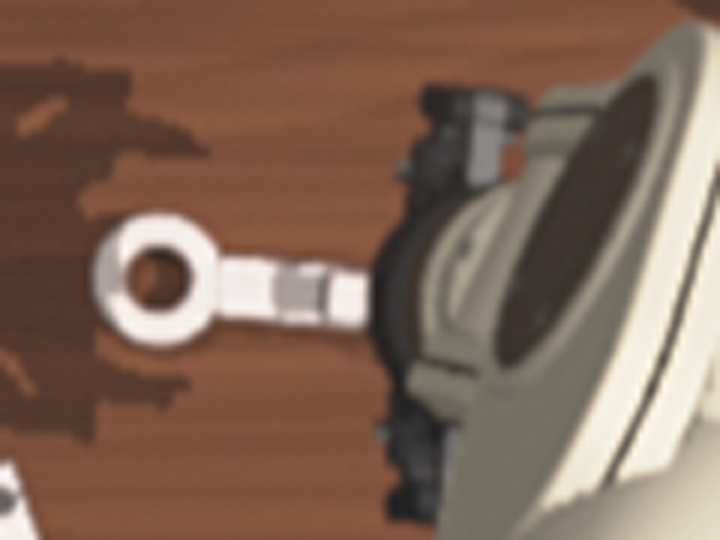

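View pics/scene1.png

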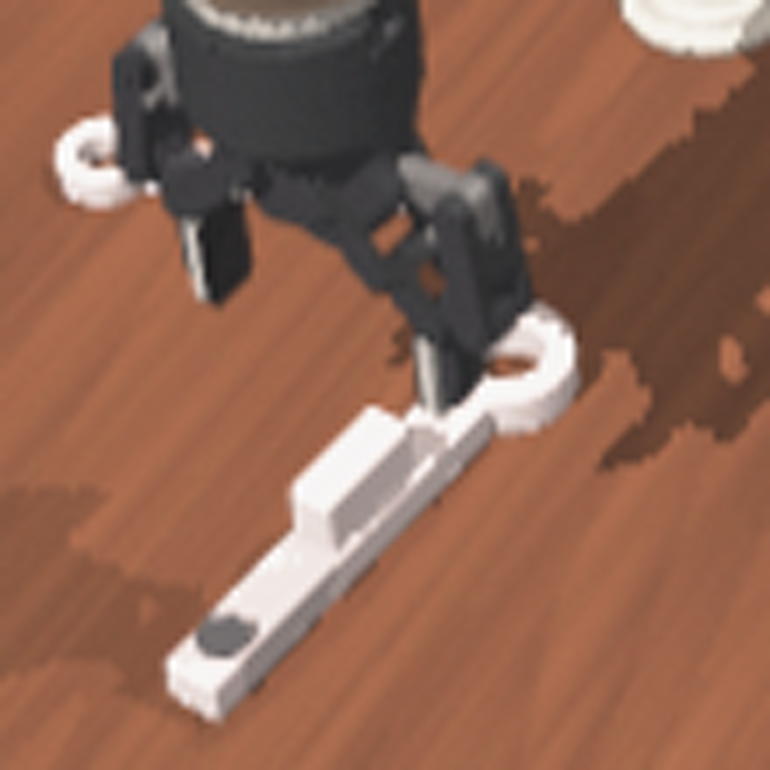

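The gripper is over the lug and the jaws straddle the bar. Descending.

Request:
jog_arm --jaw '[0,0,0,0,0,0,0,0]' --linear '[[0,0,0.012],[0,0,0.024],[0,0,0.036],[0,0,0.046],[0,0,0.054],[0,0,0.06],[0,0,0.06],[0,0,0.06]]' --delta_rot '[[0,0,0],[0,0,0],[0,0,0],[0,0,0],[0,0,0],[0,0,0],[0,0,0],[0,0,0]]'

```text
clock: 2.87
eef_pos: [0.4572, -0.2285, 0.0404]
tool_rot: [0.999, -0.052, -0.0, -0.0]
ft_force: [-0.2, -1.0, -0.1]
grip_width: 0.0852
```

```bash
python3 plan.py apply 0 0 .06 0
```

```text
cmd [ 0.457 -0.229  0.04 ] -6.000000000000005
t 2.87 pos [ 0.4572 -0.2285  0.0404] h -5.99 tilt [-0.0002  0.0001] F [-0.16 -0.96 -0.11] M [-0.02 -0.04  0.03] w 0.0852
```

Request:
jog_arm --jaw '[0,1,1,1,1,1,1,1]' --linear '[[0,0,0.002],[0,0,0.002],[0,0,0.002],[0,0,0.002],[0,0,0.002],[0,0,0.002],[0,0,0.002],[0,0,0.002]]' --delta_rot '[[0,0,0],[0,0,0],[0,0,0],[0,0,0],[0,0,0],[0,0,0],[0,0,0],[0,0,0]]'

```text
clock: 3.53
eef_pos: [0.4573, -0.2288, 0.0386]
tool_rot: [0.999, -0.052, 0.0, 0.0]
ft_force: [-0.4, -0.5, 2.6]
grip_width: 0.0166
```

```bash
python3 plan.py apply 0 0 .002 0
```

```text
cmd [ 0.457 -0.229  0.038] -6.000000000000005
t 3.53 pos [ 0.4573 -0.2288  0.0386] h -6.01 tilt [ 0.0001 -0.0003] F [-0.43 -0.55  2.65] M [-0.01  0.24 -0.01] w 0.0166
```

Request:
jog_arm --jaw '[1,1,1,1,1,1,1,1]' --linear '[[0,0,-0.005],[0,0,-0.02],[0,0,-0.04],[0,0,-0.06],[0,0,-0.08],[0,0,-0.1],[0,0,-0.112],[0,0,-0.12]]' --delta_rot '[[0,0,0],[0,0,0],[0,0,0],[0,0,0],[0,0,0],[0,0,0],[0,0,0],[0,0,0]]'

```text
clock: 4.2
eef_pos: [0.4576, -0.2288, 0.1597]
tool_rot: [0.999, -0.052, 0.001, 0.0]
ft_force: [-0.3, 0.0, -3.6]
grip_width: 0.0167
```

```bash
python3 plan.py apply 0 0 -.12 0; python3 plan.py want .5875 -.0925 .158 -6.5
```

```text
cmd [ 0.457 -0.229  0.158] -6.000000000000005
t 4.2 pos [ 0.4576 -0.2288  0.1597] h -6.01 tilt [ 0.0013 -0.0006] F [-0.34  0.03 -3.63] M [-0.06 -0.05 -0.01] w 0.0167
lin [ 0.1155 -0.1494  0.    ] len 0.1888 rz 0.5
```

Request:
jog_arm --jaw '[1,1,1,1,1,1,1,1]' --linear '[[0.01,-0.013,0],[0.032,-0.041,0],[0.054,-0.07,0],[0.077,-0.1,0],[0.097,-0.126,0],[0.11,-0.142,0],[0.1155,-0.1494,0],[0.1155,-0.1494,0]]' --delta_rot '[[0,0,0.5],[0,0,0.5],[0,0,0.5],[0,0,0.5],[0,0,0.5],[0,0,0.5],[0,0,0.5],[0,0,0.5]]'

```text
clock: 4.87
eef_pos: [0.5883, -0.0903, 0.1569]
tool_rot: [0.998, -0.055, -0.001, -0.0]
ft_force: [0.1, 0.9, -4.0]
grip_width: 0.0164
```

```bash
python3 plan.py apply .1155 -.1494 0 .5; python3 - <<'E'
from h import *
for n in('top','scene'):
    p,d=bot.camera(n); np.savez(f"pics/{n}2.npz",p=p,d=d)
crop('top',load('top',2)[0],215,145,295,205,9,"pics/top2.png")
crop('scene',load('scene',2)[0],270,150,370,250,7,"pics/scene2.png")
E
```

```text
cmd [ 0.5875 -0.0925  0.158 ] -6.500000000000005
t 4.87 pos [ 0.5883 -0.0903  0.1569] h -6.33 tilt [-0.0018  0.0006] F [ 0.07  0.92 -3.98] M [-0.09  0.   -0.01] w 0.0164
```

View pics/top2.png

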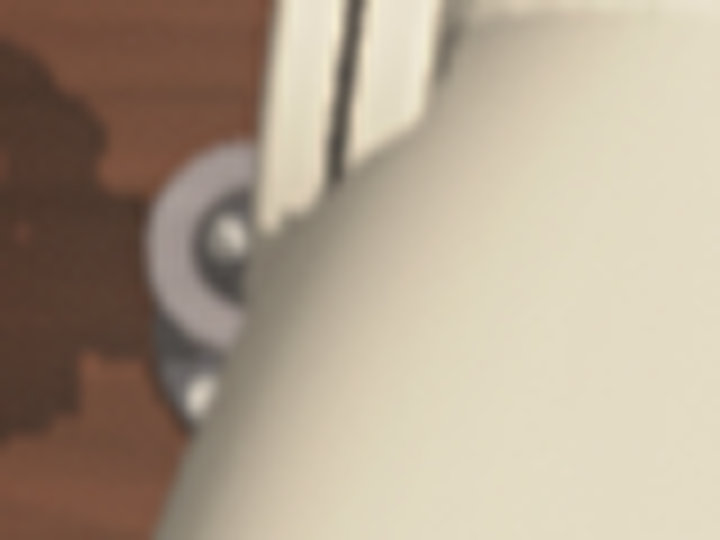

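View pics/scene2.png

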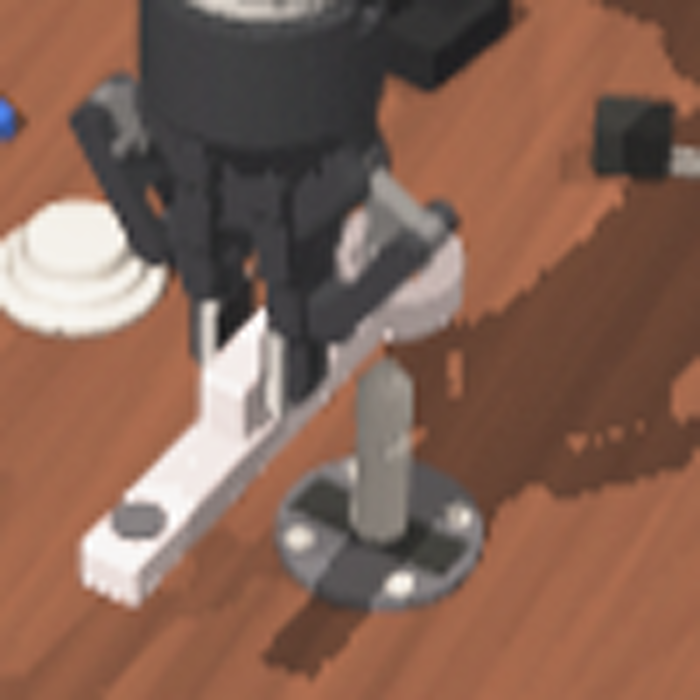

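```bash
python3 - <<'E'
from h import *
T=lambda x0,y0,s,u,v:(x0+(u+.5)/s-.5,y0+(v+.5)/s-.5)
print('eye top view',atz('top',*T(215,145,9,255,249),.136))
for z in(.085,.088):print('pin tip',z,atz('top',*T(215,145,9,227,236),z),atz('top',*T(225,155,11,236,228),z))
# fit eye outer edge using depth
for n in('top','scene'):
    P=cloud(n,load(n,2)[1]).reshape(-1,3)
    m=(np.abs(P[:,0]-.597)<.04)&(np.abs(P[:,1]+.008)<.045)&(P[:,2]>.127)&(P[:,2]<.145)
    Q=P[m]; print(n,len(Q),Q.min(0).round(4),Q.max(0).round(4),np.median(Q[:,2]).round(4))
# scene: eye right-edge bottom; pintop
print('pin top scene @.085',atz('scene',*T(270,150,7,384,362),.086))
E
python3 plan.py obs
```

```text
eye top view [ 0.59861588 -0.00515733  0.136     ]
pin tip 0.085 [0.609574  0.0051957 0.085    ] [ 0.59959679 -0.00837474  0.085     ]
pin tip 0.088 [0.60910816 0.00496339 0.088     ] [ 0.59916439 -0.00856155  0.088     ]
top 151 [ 0.5762 -0.0056  0.1271] [0.6236 0.0197 0.1401] 0.1362
scene 124 [ 0.5751 -0.0517  0.1271] [0.621  0.0123 0.1412] 0.1361
pin top scene @.085 [ 0.59467776 -0.00740897  0.086     ]
t 4.97 pos [ 0.5865 -0.0925  0.1573] h -6.5 tilt [-0.003  -0.0004] F [ 0.51 -2.06 -3.08] M [-0.09  0.08  0.02] w 0.0168
```

Request:
jog_arm --jaw '[1,1,1,1,1,1,1,1]' --linear '[[0,0,0.006],[0,0,0.012],[0,0,0.018],[0,0,0.023],[0,0,0.027],[0,0,0.031],[0,0,0.034],[0,0,0.036]]' --delta_rot '[[0,0,0],[0,0,0],[0,0,0],[0,0,0],[0,0,0],[0,0,0],[0,0,0],[0,0,0]]'

```text
clock: 5.63
eef_pos: [0.5876, -0.0922, 0.1218]
tool_rot: [0.998, -0.057, -0.0, -0.0]
ft_force: [-0.4, 0.1, -3.8]
grip_width: 0.0169
```

```bash
python3 plan.py apply 0 0 .036 0; python3 - <<'E'
from h import *
for n in('scene','top'):
    p,d=bot.camera(n); np.savez(f"pics/{n}3.npz",p=p,d=d)
crop('scene',load('scene',3)[0],270,150,370,250,7,"pics/scene3.png")
crop('top',load('top',3)[0],215,145,295,205,9,"pics/top3.png")
E
```

```text
cmd [ 0.5875 -0.0925  0.122 ] -6.500000000000005
t 5.63 pos [ 0.5876 -0.0922  0.1218] h -6.51 tilt [-0.0005  0.0001] F [-0.4   0.09 -3.85] M [-0.1  -0.02 -0.01] w 0.0169
```

View pics/scene3.png

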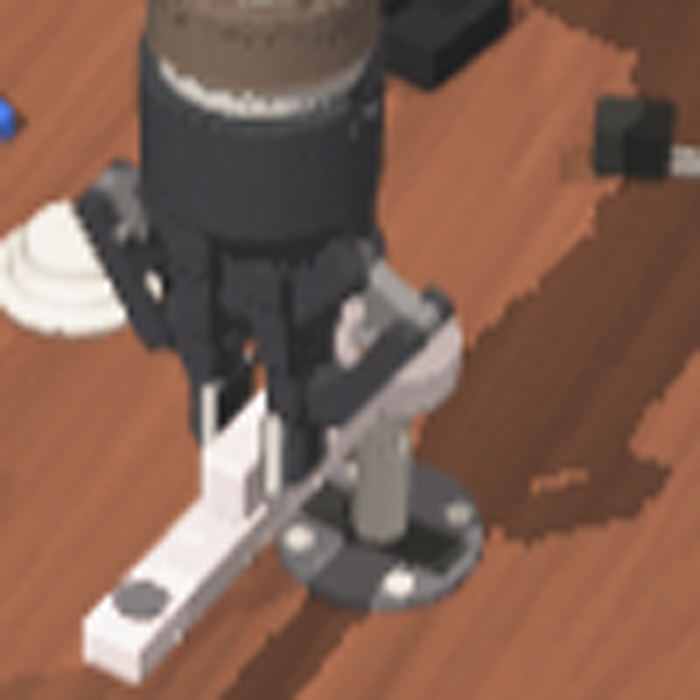

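View pics/top3.png

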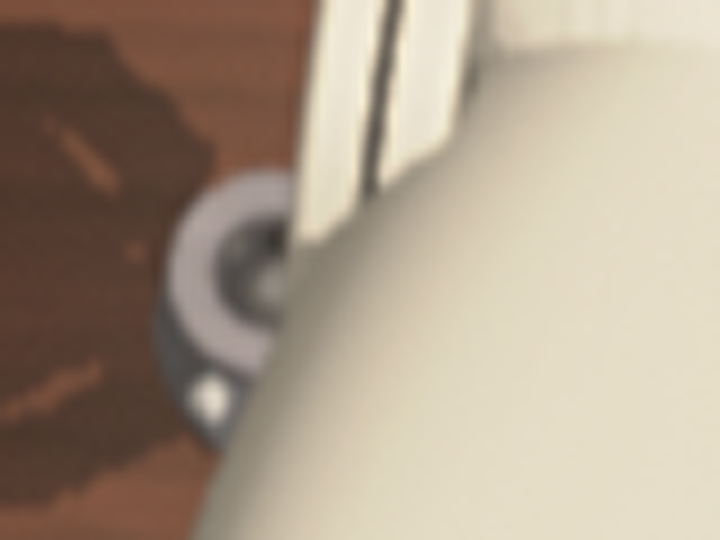

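Request:
jog_arm --jaw '[1,1,1,1,1,1,1,1]' --linear '[[0,0.001,0.003],[0,0.001,0.007],[0,0.001,0.011],[0,0.001,0.015],[0,0.001,0.019],[0,0.001,0.023],[0,0.001,0.027],[0,0.001,0.03]]' --delta_rot '[[0,0,0],[0,0,0],[0,0,0],[0,0,0],[0,0,0],[0,0,0],[0,0,0],[0,0,0]]'

```text
clock: 6.4
eef_pos: [0.5874, -0.0931, 0.0916]
tool_rot: [0.998, -0.057, -0.0, -0.0]
ft_force: [-0.1, -0.3, -4.0]
grip_width: 0.0167
```

```bash
python3 plan.py apply 0 0.001 .03 0
```

```text
cmd [ 0.5874 -0.0935  0.092 ] -6.500000000000005
t 6.4 pos [ 0.5874 -0.0931  0.0916] h -6.51 tilt [-0.0007  0.0001] F [-0.14 -0.29 -4.03] M [-0.08  0.02  0.01] w 0.0167
```

Request:
jog_arm --jaw '[1,1,1,1,1,1,1,1]' --linear '[[0,0,0.006],[0,0,0.012],[0,0,0.018],[0,0,0.024],[0,0,0.03],[0,0,0.035],[0,0,0.038],[0,0,0.04]]' --delta_rot '[[0,0,0],[0,0,0],[0,0,0],[0,0,0],[0,0,0],[0,0,0],[0,0,0],[0,0,0]]'

```text
clock: 7.07
eef_pos: [0.5873, -0.0931, 0.0516]
tool_rot: [0.998, -0.057, -0.0, -0.0]
ft_force: [-0.0, 0.0, -2.9]
grip_width: 0.0169
```

```bash
python3 plan.py apply 0 0 .04 0
```

```text
cmd [ 0.5874 -0.0935  0.052 ] -6.500000000000005
t 7.07 pos [ 0.5873 -0.0931  0.0516] h -6.51 tilt [-0.0009  0.0002] F [-0.05  0.03 -2.92] M [-0.05 -0.04 -0.05] w 0.0169
```

Request:
jog_arm --jaw '[1,1,1,1,1,1,1,1]' --linear '[[0,0,0.001],[0,0,0.002],[0,0,0.003],[0,0,0.004],[0,0,0.005],[0,0,0.0055],[0,0,0.006],[0,0,0.006]]' --delta_rot '[[0,0,0],[0,0,0],[0,0,0],[0,0,0],[0,0,0],[0,0,0],[0,0,0],[0,0,0]]'

```text
clock: 7.73
eef_pos: [0.5876, -0.0932, 0.0462]
tool_rot: [0.998, -0.057, -0.0, -0.0]
ft_force: [-0.4, -0.4, -3.1]
grip_width: 0.0169
```

```bash
python3 plan.py apply 0 0 .006 0
```

```text
cmd [ 0.5874 -0.0935  0.046 ] -6.500000000000005
t 7.73 pos [ 0.5876 -0.0932  0.0462] h -6.51 tilt [-0.0001  0.0001] F [-0.4  -0.44 -3.08] M [-0.04 -0.    0.04] w 0.0169
```

Request:
jog_arm --jaw '[1,1,1,1,1,1,1,1]' --linear '[[0,0,0.0003],[0,0,0.0006],[0,0,0.0009],[0,0,0.0012],[0,0,0.0014],[0,0,0.0016],[0,0,0.0016],[0,0,0.0016]]' --delta_rot '[[0,0,0],[0,0,0],[0,0,0],[0,0,0],[0,0,0],[0,0,0],[0,0,0],[0,0,0]]'

```text
clock: 8.4
eef_pos: [0.5877, -0.0932, 0.0447]
tool_rot: [0.998, -0.057, 0.0, -0.0]
ft_force: [-0.7, -0.1, -3.4]
grip_width: 0.0165
```

```bash
python3 plan.py apply 0 0 .0016 0
```

```text
cmd [ 0.5874 -0.0935  0.0444] -6.500000000000005
t 8.4 pos [ 0.5877 -0.0932  0.0447] h -6.51 tilt [0.0001 0.    ] F [-0.72 -0.1  -3.44] M [-0.11  0.04  0.06] w 0.0165
```

Request:
jog_arm --jaw '[1,1,0.7,0.7,0.4,0,0,0]' --linear '[[0,0,0.0005],[0,0,0.0008],[0,0,0.0008],[0,0,0.0008],[0,0,0.0008],[0,0,0.0008],[0,0,0.0008],[0,0,0.0008]]' --delta_rot '[[0,0,0],[0,0,0],[0,0,0],[0,0,0],[0,0,0],[0,0,0],[0,0,0],[0,0,0]]'

```text
clock: 9.07
eef_pos: [0.5878, -0.0932, 0.044]
tool_rot: [0.998, -0.057, 0.0, -0.0]
ft_force: [0.4, -0.1, -0.3]
grip_width: 0.0728
```

```bash
python3 plan.py apply 0 0 .0008 0
```

```text
cmd [ 0.5874 -0.0935  0.0436] -6.500000000000005
t 9.07 pos [ 0.5878 -0.0932  0.044 ] h -6.5 tilt [ 0.0003 -0.    ] F [ 0.4  -0.07 -0.27] M [ 0.07 -0.01  0.02] w 0.0728
```

Request:
jog_arm --jaw '[0,0,0,0,0,0.5,1,1]' --linear '[[0,0,-0.005],[0,0,-0.02],[0,0,-0.045],[0,0,-0.07],[0,0,-0.09],[0,0,-0.105],[0,0,-0.11],[0,0,-0.11]]' --delta_rot '[[0,0,0],[0,0,0],[0,0,0],[0,0,0],[0,0,0],[0,0,0],[0,0,0],[0,0,0]]'

```text
clock: 9.73
eef_pos: [0.5888, -0.0934, 0.1559]
tool_rot: [0.998, -0.057, 0.002, 0.0]
ft_force: [0.4, -0.0, 0.6]
grip_width: 0.0519
```

```bash
python3 plan.py apply 0 0 -.11 0; python3 plan.py want .5975 -.0085 .125 -6.5; python3 - <<'E'
from h import *
for n in('scene','top'):
    p,d=bot.camera(n); np.savez(f"pics/{n}4.npz",p=p,d=d)
crop('scene',load('scene',4)[0],270,150,370,250,7,"pics/scene4.png")
E
```

```text
cmd [ 0.5874 -0.0935  0.1536] -6.500000000000005
t 9.73 pos [ 0.5888 -0.0934  0.1559] h -6.51 tilt [ 0.0039 -0.0006] F [ 0.41 -0.04  0.62] M [ 0.05 -0.    0.06] w 0.0519
lin [ 0.0004 -0.0856  0.0286] len 0.0903 rz -0.0
```

View pics/scene4.png

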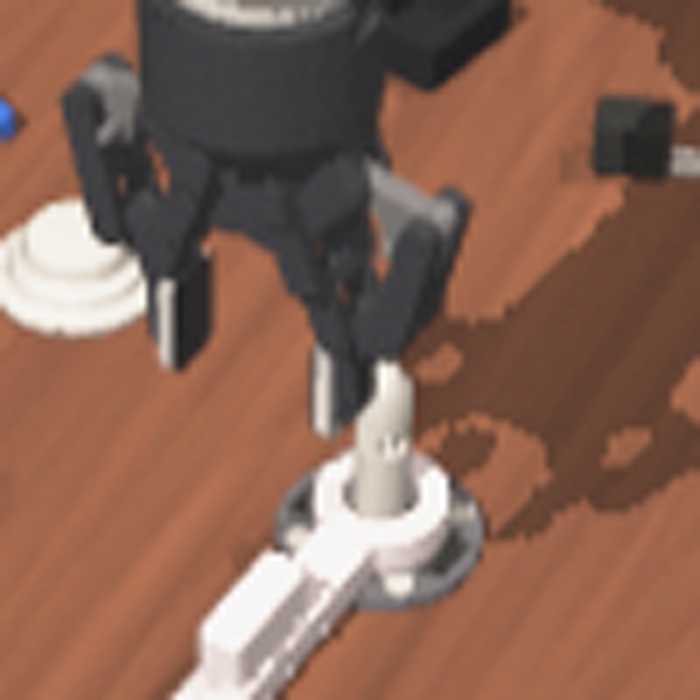

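The eye is down on the plate with the pin through it. Next I'll probe the pin's top with the closed fingers to get its height.

Request:
jog_arm --jaw '[1,1,1,1,1,1,1,1]' --linear '[[0,-0.02,0],[0,-0.045,0],[0,-0.07,0],[0.0004,-0.0856,0],[0.0004,-0.0856,0.015],[0.0004,-0.0856,0.03],[0.0004,-0.0856,0.04],[0.0004,-0.0856,0.04]]' --delta_rot '[[0,0,0],[0,0,0],[0,0,0],[0,0,0],[0,0,0],[0,0,0],[0,0,0],[0,0,0]]'

```text
clock: 10.5
eef_pos: [0.5949, -0.0081, 0.1097]
tool_rot: [0.998, -0.057, -0.004, 0.0]
ft_force: [-0.6, -0.8, -0.5]
grip_width: 0.0003
```

```bash
python3 plan.py apply .0004 -.0856 .04 0;  python3 - <<'E'
from h import *
for n in('scene',):
    p,d=bot.camera(n); np.savez(f"pics/{n}5.npz",p=p,d=d)
crop('scene',load('scene',5)[0],270,150,370,250,7,"pics/scene5.png")
E
```

```text
cmd [ 0.5975 -0.0085  0.1136] -6.500000000000005
t 10.5 pos [ 0.5949 -0.0081  0.1097] h -6.5 tilt [-0.008  0.   ] F [-0.56 -0.84 -0.54] M [-0.01  0.05  0.02] w 0.0003
```

View pics/scene5.png

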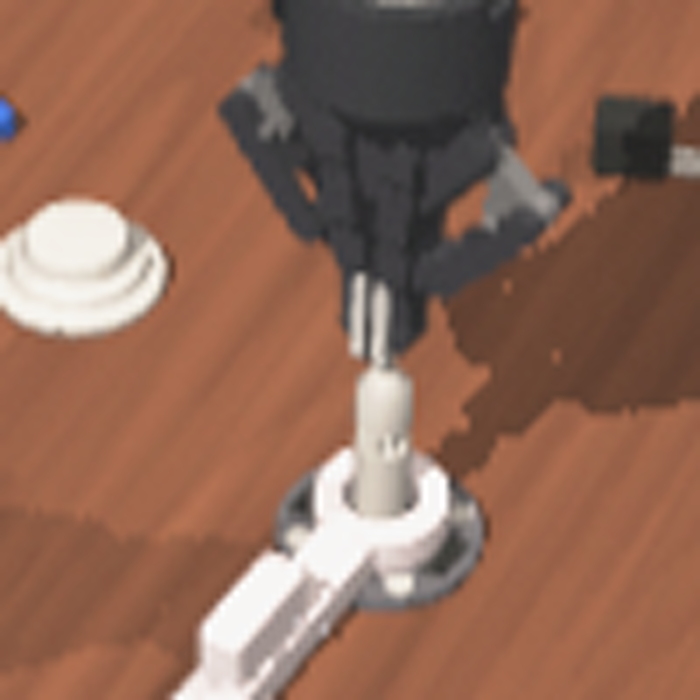

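Request:
jog_arm --jaw '[1,1,1,1,1,1,1,1]' --linear '[[0,0,0.001],[0,0,0.002],[0,0,0.003],[0,0,0.004],[0,0,0.005],[0,0,0.006],[0,0,0.006],[0,0,0.006]]' --delta_rot '[[0,0,0],[0,0,0],[0,0,0],[0,0,0],[0,0,0],[0,0,0],[0,0,0],[0,0,0]]'

```text
clock: 11.22
eef_pos: [0.5977, -0.0082, 0.1079]
tool_rot: [0.998, -0.057, -0.0, -0.0]
ft_force: [0.7, -0.1, -0.2]
grip_width: 0.0001
```

```bash
python3 plan.py apply 0 0 .006 0
```

```text
cmd [ 0.5975 -0.0085  0.1076] -6.500000000000005
t 11.22 pos [ 0.5977 -0.0082  0.1079] h -6.51 tilt [-0.  0.] F [ 0.65 -0.06 -0.17] M [-0.03  0.01  0.03] w 0.0001
```

Request:
jog_arm --jaw '[1,1,1,1,1,1,1,1]' --linear '[[0,0,0.0005],[0,0,0.001],[0,0,0.0015],[0,0,0.002],[0,0,0.0025],[0,0,0.0025],[0,0,0.0025],[0,0,0.0025]]' --delta_rot '[[0,0,0],[0,0,0],[0,0,0],[0,0,0],[0,0,0],[0,0,0],[0,0,0],[0,0,0]]'

```text
clock: 11.88
eef_pos: [0.5977, -0.0082, 0.1054]
tool_rot: [0.998, -0.057, -0.0, 0.0]
ft_force: [-0.3, -0.2, -0.5]
grip_width: 0.0002
```

```bash
python3 plan.py apply 0 0 .0025 0
```

```text
cmd [ 0.5975 -0.0085  0.1051] -6.500000000000005
t 11.88 pos [ 0.5977 -0.0082  0.1054] h -6.51 tilt [-0. -0.] F [-0.26 -0.18 -0.46] M [ 0.01  0.03 -0.05] w 0.0002
```

Request:
jog_arm --jaw '[1,1,1,1,1,1,1,1]' --linear '[[0,0,0.0003],[0,0,0.0006],[0,0,0.0009],[0,0,0.0012],[0,0,0.0015],[0,0,0.0015],[0,0,0.0015],[0,0,0.0015]]' --delta_rot '[[0,0,0],[0,0,0],[0,0,0],[0,0,0],[0,0,0],[0,0,0],[0,0,0],[0,0,0]]'

```text
clock: 12.55
eef_pos: [0.5977, -0.0082, 0.1039]
tool_rot: [0.998, -0.057, 0.0, 0.0]
ft_force: [0.4, 0.2, -0.5]
grip_width: 0.0002
```

```bash
python3 plan.py apply 0 0 .0015 0
```

```text
cmd [ 0.5975 -0.0085  0.1036] -6.500000000000005
t 12.55 pos [ 0.5977 -0.0082  0.1039] h -6.51 tilt [ 0. -0.] F [ 0.35  0.22 -0.45] M [-0.    0.05 -0.03] w 0.0002
```

Request:
jog_arm --jaw '[1,1,1,1,1,1,1,1]' --linear '[[0,0,0.0004],[0,0,0.0008],[0,0,0.0012],[0,0,0.0016],[0,0,0.002],[0,0,0.002],[0,0,0.002],[0,0,0.002]]' --delta_rot '[[0,0,0],[0,0,0],[0,0,0],[0,0,0],[0,0,0],[0,0,0],[0,0,0],[0,0,0]]'

```text
clock: 13.22
eef_pos: [0.5977, -0.0082, 0.1019]
tool_rot: [0.998, -0.057, -0.0, 0.0]
ft_force: [0.2, -0.2, -0.6]
grip_width: 0.0
```

```bash
python3 plan.py apply 0 0 .002 0
```

```text
cmd [ 0.5975 -0.0085  0.1016] -6.500000000000005
t 13.22 pos [ 0.5977 -0.0082  0.1019] h -6.5 tilt [-0. -0.] F [ 0.17 -0.18 -0.64] M [-0.08  0.05 -0.04] w 0.0
```

Request:
jog_arm --jaw '[1,1,1,1,1,1,1,1]' --linear '[[0,0,0.0004],[0,0,0.0008],[0,0,0.0012],[0,0,0.0016],[0,0,0.002],[0,0,0.002],[0,0,0.002],[0,0,0.002]]' --delta_rot '[[0,0,0],[0,0,0],[0,0,0],[0,0,0],[0,0,0],[0,0,0],[0,0,0],[0,0,0]]'

```text
clock: 13.88
eef_pos: [0.5987, -0.0082, 0.1013]
tool_rot: [0.998, -0.057, 0.001, -0.0]
ft_force: [0.2, -0.2, 5.8]
grip_width: 0.0003
```

```bash
python3 plan.py apply 0 0 .002 0;  python3 - <<'E'
from h import *
for n in('scene',):
    p,d=bot.camera(n); np.savez(f"pics/{n}6.npz",p=p,d=d)
crop('scene',load('scene',6)[0],300,185,350,235,12,"pics/scene6.png")
E
```

```text
cmd [ 0.5975 -0.0085  0.0996] -6.500000000000005
t 13.88 pos [ 0.5987 -0.0082  0.1013] h -6.51 tilt [ 0.0028 -0.0001] F [ 0.22 -0.25  5.81] M [-0.03  0.08  0.07] w 0.0003
```

View pics/scene6.png

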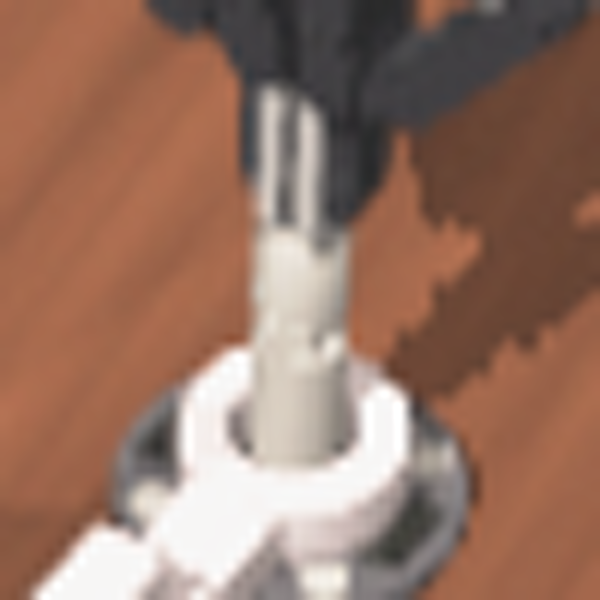

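Contact is clear: 5.8 N at TCP z = 0.1013. For calibration I'll touch the bench the same way on the way to the clip.

```bash
python3 plan.py want .60 .13 .04 50; python3 plan.py want .598 .232 .05 107
```

```text
lin [-0.0132 -0.1379  0.0596] len 0.1508 rz -56.5
lin [-0.0267 -0.239   0.0496] len 0.2456 rz -113.5
```

Request:
jog_arm --jaw '[1,1,1,1,1,1,1,1]' --linear '[[0,0,-0.01],[0,-0.01,-0.03],[0,-0.04,-0.035],[-0.005,-0.07,-0.03],[-0.008,-0.1,-0.01],[-0.012,-0.125,0.015],[-0.013,-0.1375,0.04],[-0.013,-0.1375,0.05]]' --delta_rot '[[0,0,0],[0,0,-6],[0,0,-13],[0,0,-20],[0,0,-27],[0,0,-34],[0,0,-41],[0,0,-48]]'

```text
clock: 14.6
eef_pos: [0.5979, 0.1329, 0.0466]
tool_rot: [0.933, 0.359, -0.002, -0.001]
ft_force: [0.0, -1.1, -0.7]
grip_width: 0.0
```

```bash
python3 plan.py apply -.013 -.1375 .05 -48
```

```text
cmd [0.6001 0.1296 0.0496] 41.49999999999999
t 14.6 pos [0.5979 0.1329 0.0466] h 42.09 tilt [-0.0051 -0.    ] F [ 0.03 -1.11 -0.65] M [-0.04  0.04  0.05] w 0.0
```

Bench expected at TCP z ≈ 0.017. I'll go to 0.020, then slower.

Request:
jog_arm --jaw '[1,1,1,1,1,1,1,1]' --linear '[[0,0,0.008],[0,0,0.016],[0,0,0.022],[0,0,0.026],[0,0,0.0275],[0,0,0.0285],[0,0,0.0292],[0,0,0.0292]]' --delta_rot '[[0,0,-6],[0,0,-12],[0,0,-18],[0,0,-24],[0,0,-30],[0,0,-35],[0,0,-35],[0,0,-35]]'

```text
clock: 15.27
eef_pos: [0.6003, 0.1299, 0.0206]
tool_rot: [0.786, 0.618, -0.0, -0.0]
ft_force: [0.2, 0.5, -0.2]
grip_width: 0.0001
```

```bash
python3 plan.py apply 0 0 .0292 -35
```

```text
cmd [0.6001 0.1296 0.0204] 76.5
t 15.27 pos [0.6003 0.1299 0.0206] h 76.37 tilt [-0.0005 -0.0001] F [ 0.23  0.54 -0.16] M [ 0.01  0.03 -0.01] w 0.0001
```

Request:
jog_arm --jaw '[1,1,1,1,1,1,1,1]' --linear '[[0,0,0.001],[0,0,0.002],[0,0,0.003],[0,0,0.004],[0,0,0.0045],[0,0,0.0045],[0,0,0.0045],[0,0,0.0045]]' --delta_rot '[[0,0,0],[0,0,0],[0,0,0],[0,0,0],[0,0,0],[0,0,0],[0,0,0],[0,0,0]]'

```text
clock: 15.93
eef_pos: [0.6004, 0.1299, 0.0171]
tool_rot: [0.786, 0.619, 0.0, 0.0]
ft_force: [-1.9, -0.2, 4.4]
grip_width: -0.0001
```

```bash
python3 plan.py apply 0 0 .0045 0
```

```text
cmd [0.6001 0.1296 0.0159] 76.5
t 15.93 pos [0.6004 0.1299 0.0171] h 76.47 tilt [0.0004 0.0001] F [-1.87 -0.16  4.43] M [-0.11  0.42 -0.02] w -0.0001
```

```bash
python3 plan.py want .598 .2318 .065 107.3
```

```text
lin [ 0.0989 -0.026  -0.0491] len 0.1134 rz -30.8
```

Request:
jog_arm --jaw '[1,0.5,0,0,0,0,0,0]' --linear '[[0,0,-0.01],[0,0,-0.035],[0.025,-0.006,-0.049],[0.05,-0.013,-0.049],[0.075,-0.02,-0.049],[0.0925,-0.025,-0.049],[0.0989,-0.026,-0.049],[0.0989,-0.026,-0.049]]' --delta_rot '[[0,0,0],[0,0,-6],[0,0,-12],[0,0,-18],[0,0,-24],[0,0,-29],[0,0,-30.8],[0,0,-30.8]]'

```text
clock: 16.6
eef_pos: [0.5982, 0.2338, 0.0656]
tool_rot: [0.592, 0.806, 0.0, 0.0]
ft_force: [-0.1, -0.8, 0.0]
grip_width: 0.0836
```

```bash
python3 plan.py apply .0989 -.026 -.049 -30.8; python3 - <<'E'
from h import *
for n in('scene','top'):
    p,d=bot.camera(n); np.savez(f"pics/{n}7.npz",p=p,d=d)
crop('scene',load('scene',7)[0],330,120,410,190,9,"pics/scene7.png")
crop('top',load('top',7)[0],110,130,190,200,9,"pics/top7.png")
E
python3 plan.py obs
```

```text
cmd [0.598  0.2318 0.0649] 107.3
t 16.6 pos [0.5982 0.2338 0.0656] h 107.4 tilt [0.0008 0.0003] F [-0.09 -0.8   0.02] M [-0.04 -0.01  0.03] w 0.0836
t 16.7 pos [0.5981 0.2315 0.0652] h 107.19 tilt [-0.0003 -0.0009] F [-0.6  -0.96  0.43] M [ 0.01 -0.03  0.01] w 0.0852
```

View pics/scene7.png

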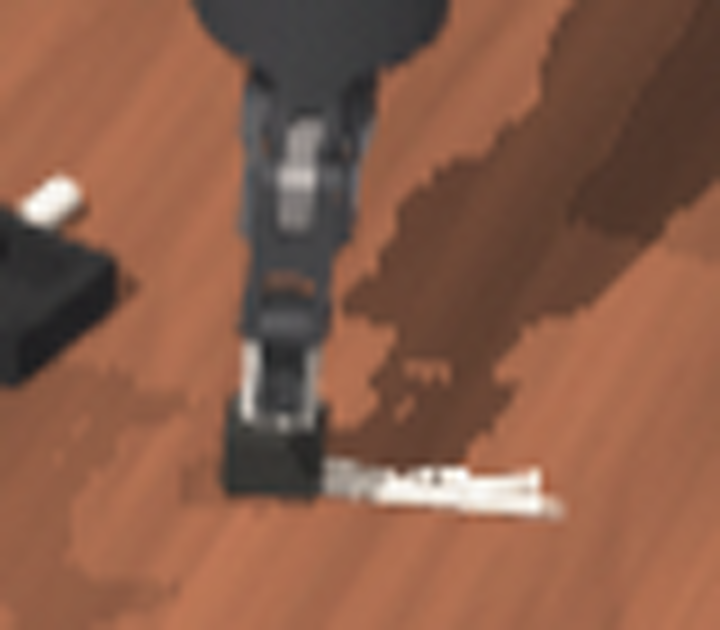

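View pics/top7.png

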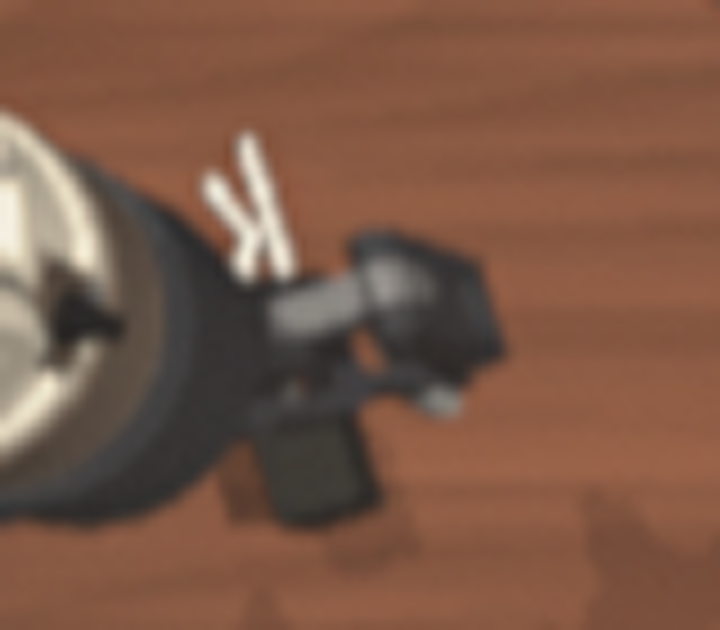

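The jaws straddle the tab, so I'm descending and closing.

Request:
jog_arm --jaw '[0,0,0,0,0,0,0,0]' --linear '[[0,0,0.01],[0,0,0.02],[0,0,0.03],[0,0,0.037],[0,0,0.042],[0,0,0.0445],[0,0,0.0455],[0,0,0.0455]]' --delta_rot '[[0,0,0],[0,0,0],[0,0,0],[0,0,0],[0,0,0],[0,0,0],[0,0,0],[0,0,0]]'

```text
clock: 17.37
eef_pos: [0.5982, 0.2321, 0.0195]
tool_rot: [0.593, 0.805, -0.0, -0.0]
ft_force: [0.7, -0.4, -0.1]
grip_width: 0.0853
```

```bash
python3 plan.py apply 0 0 .0455 0
```

```text
cmd [0.598  0.2318 0.0194] 107.3
t 17.37 pos [0.5982 0.2321 0.0195] h 107.29 tilt [-0.0002 -0.0001] F [ 0.7  -0.35 -0.12] M [0.03 0.   0.01] w 0.0853
```

Request:
jog_arm --jaw '[0.3,0.5,0.6,0.8,1,1,1,1]' --linear '[[0,0,0],[0,0,0],[0,0,0],[0,0,0],[0,0,0],[0,0,0],[0,0,0],[0,0,0]]' --delta_rot '[[0,0,0],[0,0,0],[0,0,0],[0,0,0],[0,0,0],[0,0,0],[0,0,0],[0,0,0]]'

```text
clock: 18.03
eef_pos: [0.5986, 0.2323, 0.0203]
tool_rot: [0.593, 0.805, 0.0, 0.0]
ft_force: [-1.3, 1.3, 3.1]
grip_width: 0.0229
```

```bash
python3 plan.py obs
```

```text
t 18.03 pos [0.5986 0.2323 0.0203] h 107.3 tilt [0.001  0.0005] F [-1.25  1.26  3.07] M [0.05 0.07 0.02] w 0.0229
```

```bash
python3 plan.py want .4827 .0086 .072 83.5
```

```text
lin [-0.1788 -0.1764 -0.0526] len 0.2567 rz 23.8
```

Request:
jog_arm --jaw '[1,1,1,1,1,1,1,1]' --linear '[[0,0,-0.005],[0,0,-0.015],[0,0,-0.03],[0,0,-0.045],[0,0,-0.06],[0,0,-0.075],[0,0,-0.085],[0,0,-0.09]]' --delta_rot '[[0,0,0],[0,0,0],[0,0,0],[0,0,4],[0,0,8],[0,0,12],[0,0,16],[0,0,18]]'

```text
clock: 18.7
eef_pos: [0.5991, 0.2324, 0.1124]
tool_rot: [0.712, 0.702, 0.001, 0.001]
ft_force: [0.5, 1.1, -0.5]
grip_width: 0.0231
```

```bash
python3 plan.py apply 0 0 -.09 18; python3 plan.py want .4827 .0086 .072 83.5
```

```text
cmd [0.598  0.2318 0.1094] 89.3
t 18.7 pos [0.5991 0.2324 0.1124] h 89.13 tilt [0.0029 0.001 ] F [ 0.48  1.08 -0.52] M [ 0.   -0.01 -0.02] w 0.0231
lin [-0.2246 -0.1125  0.0374] len 0.254 rz 5.8
```

Request:
jog_arm --jaw '[1,1,1,1,1,1,1,1]' --linear '[[-0.01,-0.015,0],[-0.03,-0.04,0],[-0.055,-0.067,0],[-0.085,-0.092,0],[-0.12,-0.1125,0],[-0.157,-0.1125,0],[-0.192,-0.1125,0],[-0.212,-0.1125,0.005]]' --delta_rot '[[0,0,1],[0,0,2],[0,0,3],[0,0,4],[0,0,5],[0,0,5.8],[0,0,5.8],[0,0,5.8]]'

```text
clock: 19.37
eef_pos: [0.483, 0.0187, 0.1064]
tool_rot: [0.747, 0.665, 0.0, 0.001]
ft_force: [-0.1, 0.6, -0.8]
grip_width: 0.023
```

```bash
python3 plan.py apply -.212 -.1125 .005 5.8; python3 plan.py want .4827 .0086 .072 83.5
```

```text
cmd [0.4829 0.0212 0.1044] 83.5
t 19.37 pos [0.483  0.0187 0.1064] h 83.37 tilt [ 0.0024 -0.0012] F [-0.13  0.58 -0.83] M [-0.    0.03  0.05] w 0.023
lin [-0.0125  0.0013  0.0324] len 0.0348 rz 0.0
```

Request:
jog_arm --jaw '[1,1,1,1,1,1,1,1]' --linear '[[-0.003,0,0.006],[-0.006,0,0.012],[-0.009,0,0.018],[-0.012,0.001,0.024],[-0.0125,0.001,0.029],[-0.0125,0.0013,0.0324],[-0.0125,0.0013,0.0324],[-0.0125,0.0013,0.0324]]' --delta_rot '[[0,0,0],[0,0,0],[0,0,0],[0,0,0],[0,0,0],[0,0,0],[0,0,0],[0,0,0]]'

```text
clock: 20.03
eef_pos: [0.4829, 0.0096, 0.072]
tool_rot: [0.746, 0.666, -0.0, -0.0]
ft_force: [-0.8, 0.3, -0.7]
grip_width: 0.0229
```

```bash
python3 plan.py apply -.0125 .0013 .0324 0; python3 - <<'E'
from h import *
for n in('scene','top'):
    p,d=bot.camera(n); np.savez(f"pics/{n}8.npz",p=p,d=d)
crop('scene',load('scene',8)[0],260,170,350,240,8,"pics/scene8.png")
crop('top',load('top',8)[0],210,150,290,220,9,"pics/top8.png")
E
python3 plan.py obs
```

```text
cmd [0.4827 0.0086 0.072 ] 83.5
t 20.03 pos [0.4829 0.0096 0.072 ] h 83.55 tilt [-0.0008  0.0001] F [-0.8   0.33 -0.72] M [-0.01 -0.02 -0.06] w 0.0229
t 20.13 pos [0.4832 0.0094 0.0724] h 83.53 tilt [0.0003 0.    ] F [ 0.46  0.58 -0.88] M [-0.01  0.03 -0.01] w 0.0227
```

View pics/scene8.png

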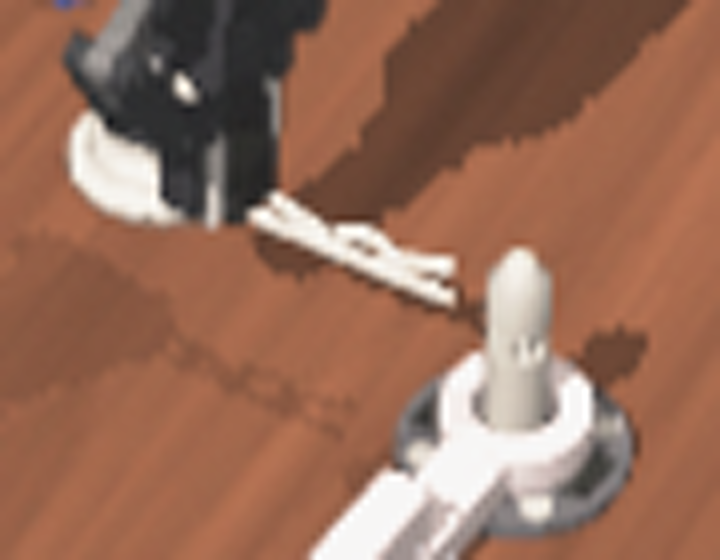

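View pics/top8.png

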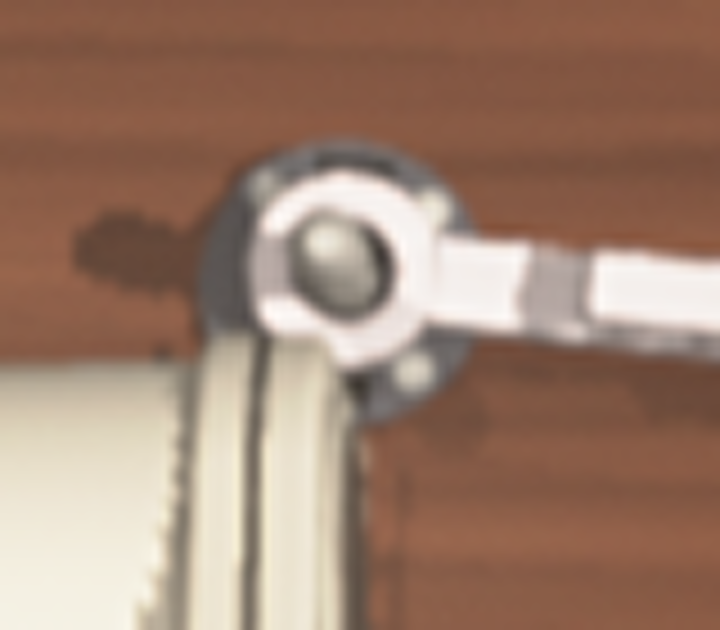

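```bash
cat >> h.py <<'E'
def proj(n,X):
    c,f,M=cal(n); q=M.T@(np.array(X)-c['origin']); return np.array([q[0]/q[2]*f+c['cx'],q[1]/q[2]*f+c['cy']])
E
python3 - <<'E'
from h import *
a=np.radians(-6.47); xd=np.array([np.cos(a),np.sin(a),0]); yd=np.array([-np.sin(a),np.cos(a),0])
S=lambda u,v:np.array([260+(u+.5)/8-.5,170+(v+.5)/8-.5])
tcp=np.array([.4830,.0095,.0722])
org=tcp+.091*xd-.004*yd+[0,0,-.0178]
print('tip model',proj('scene',org),'obs',S(455,300)); base=tcp+.016*xd-.004*yd+[0,0,-.0178]
print('base model',proj('scene',base),'obs',S(252,212))
P=np.array([.5975,-.0085,0])
print('hole model',proj('scene',P+.010*xd+[0,0,.0542]),'obs',S(530,350))
print('hole middle of visible', 'top model',proj('scene',P+[0,0,.0842]),'obs',S(520,249))
for nm,d in(('x',xd),('y',yd),('z',np.array([0,0,1.]))): print(nm,(proj('scene',org+.001*d)-proj('scene',org)))
E
```

```text
tip model [316.62226446 207.35688967] obs [316.4375 207.0625]
base model [291.73254697 196.5099136 ] obs [291.0625 196.0625]
hole model [328.3617139  212.85064903] obs [325.8125 213.3125]
hole middle of visible top model [325.26969885 202.44367314] obs [324.5625 200.6875]
x [0.33968456 0.14803504]
y [ 0.21007965 -0.22815228]
z [ 0.00780081 -0.29188265]
```

```bash
python3 - <<'E'
from h import *
p=load('scene',8)[0]; crop('scene',p,308,196,340,228,18,"pics/pin8.png")
p=load('scene',0)[0]; crop('scene',p,308,196,340,228,18,"pics/pin0.png")
E
```

```text
(no output)
```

View pics/pin8.png

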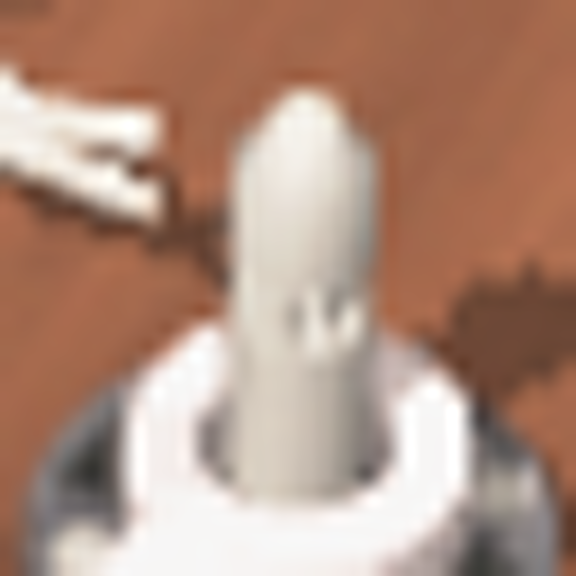

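Request:
jog_arm --jaw '[1,1,1,1,1,1,1,1]' --linear '[[-0.0008,0.005,0.0003],[-0.0008,0.01,0.0003],[-0.0008,0.013,0.0003],[-0.0008,0.015,0.0003],[-0.0008,0.017,0.0003],[-0.0008,0.019,0.0003],[-0.0008,0.021,0.0003],[-0.0008,0.022,0.0003]]' --delta_rot '[[0,0,0],[0,0,0],[0,0,0],[0,0,0],[0,0,0],[0,0,0],[0,0,0],[0,0,0]]'

```text
clock: 20.8
eef_pos: [0.505, 0.0056, 0.072]
tool_rot: [0.746, 0.666, 0.0, 0.0]
ft_force: [0.1, 0.1, -0.7]
grip_width: 0.0231
```

```bash
python3 plan.py apply -.0008 .022 .0003 0
```

```text
cmd [0.5045 0.0053 0.0717] 83.5
t 20.8 pos [0.505  0.0056 0.072 ] h 83.49 tilt [0.0001 0.    ] F [ 0.14  0.07 -0.67] M [-0.   -0.   -0.02] w 0.0231
```

Request:
jog_arm --jaw '[1,1,1,1,1,1,1,1]' --linear '[[0,0.001,0],[0,0.002,0],[0,0.003,0],[0,0.004,0],[0,0.005,0],[0,0.006,0],[0,0.006,0],[0,0.006,0]]' --delta_rot '[[0,0,0],[0,0,0],[0,0,0],[0,0,0],[0,0,0],[0,0,0],[0,0,0],[0,0,0]]'

```text
clock: 21.47
eef_pos: [0.5108, 0.005, 0.072]
tool_rot: [0.746, 0.666, -0.0, -0.0]
ft_force: [-0.1, -0.8, -0.5]
grip_width: 0.023
```

```bash
python3 plan.py apply 0 .006 0 0; python3 - <<'E'
from h import *
for n in('scene',):
    p,d=bot.camera(n); np.savez(f"pics/{n}9.npz",p=p,d=d)
crop('scene',load('scene',9)[0],280,180,350,230,10,"pics/scene9.png")
E
python3 plan.py obs
```

```text
cmd [0.5105 0.0047 0.0717] 83.5
t 21.47 pos [0.5108 0.005  0.072 ] h 83.49 tilt [-0. -0.] F [-0.09 -0.78 -0.48] M [0.02 0.01 0.01] w 0.023
t 21.52 pos [0.5107 0.005  0.072 ] h 83.49 tilt [-0.0001  0.    ] F [-0.02  0.18 -1.66] M [0.06 0.05 0.01] w 0.0224
```

View pics/scene9.png

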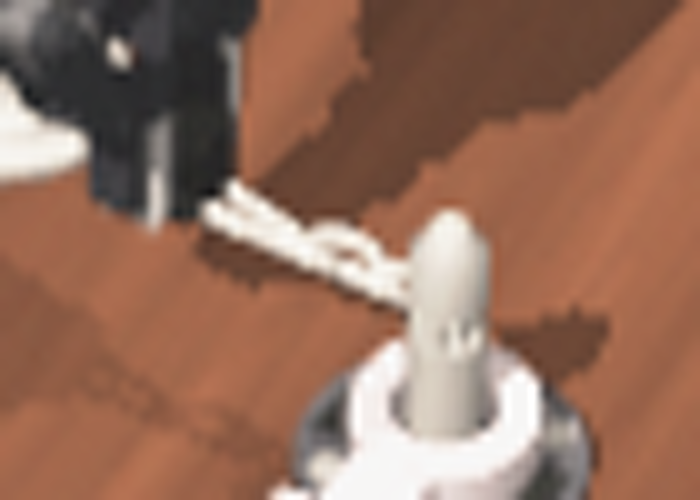

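Request:
jog_arm --jaw '[1,1,1,1,1,1,1,1]' --linear '[[0,0.001,0],[0,0.002,0],[0,0.003,0],[0,0.004,0],[0,0.005,0],[0,0.006,0],[0,0.007,0],[0,0.008,0]]' --delta_rot '[[0,0,0],[0,0,0],[0,0,0],[0,0,0],[0,0,0],[0,0,0],[0,0,0],[0,0,0]]'

```text
clock: 22.18
eef_pos: [0.5185, 0.0043, 0.0719]
tool_rot: [0.746, 0.666, -0.0, -0.0]
ft_force: [-0.8, 0.9, -1.1]
grip_width: 0.0228
```

```bash
python3 plan.py apply 0 .008 0 0; python3 - <<'E'
from h import *
for n in('scene',):
    p,d=bot.camera(n); np.savez(f"pics/{n}10.npz",p=p,d=d)
crop('scene',load('scene',10)[0],280,180,350,230,10,"pics/scene10.png")
E
python3 plan.py obs
```

```text
cmd [0.5184 0.0038 0.0717] 83.5
t 22.18 pos [0.5185 0.0043 0.0719] h 83.51 tilt [-0.0005  0.0004] F [-0.77  0.86 -1.13] M [0.27 0.24 0.05] w 0.0228
t 22.23 pos [0.5188 0.0043 0.072 ] h 83.51 tilt [-0.0001  0.0004] F [ 0.22  1.77 -1.39] M [0.28 0.16 0.09] w 0.0227
```

View pics/scene10.png

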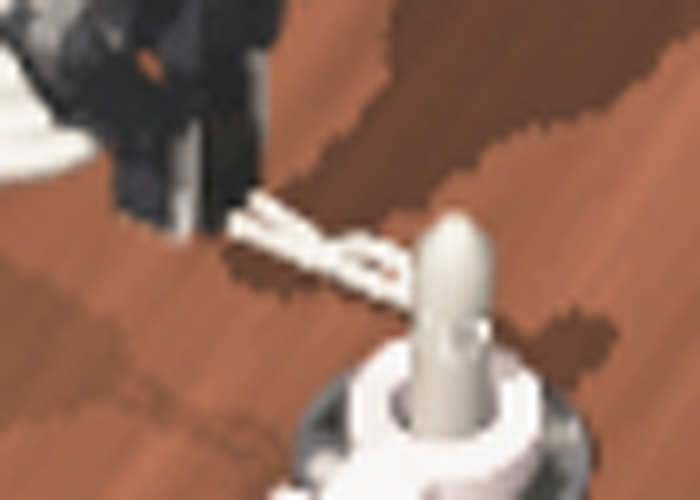

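Request:
jog_arm --jaw '[1,1,1,1,1,1,1,1]' --linear '[[0,0.001,0],[0,0.002,0],[0,0.003,0],[0,0.004,0],[0,0.005,0],[0,0.006,0],[0,0.007,0],[0,0.008,0]]' --delta_rot '[[0,0,0],[0,0,0],[0,0,0],[0,0,0],[0,0,0],[0,0,0],[0,0,0],[0,0,0]]'

```text
clock: 22.9
eef_pos: [0.5264, 0.0034, 0.0719]
tool_rot: [0.746, 0.666, -0.0, -0.0]
ft_force: [-2.1, 3.1, -0.6]
grip_width: 0.0228
```

```bash
python3 plan.py apply 0 .008 0 0; python3 - <<'E'
from h import *
for n in('scene',):
    p,d=bot.camera(n); np.savez(f"pics/{n}11.npz",p=p,d=d)
crop('scene',load('scene',11)[0],280,180,350,230,10,"pics/scene11.png")
E
python3 plan.py obs
```

```text
cmd [0.5264 0.0029 0.0717] 83.5
t 22.9 pos [0.5264 0.0034 0.0719] h 83.51 tilt [-0.0007  0.0005] F [-2.06  3.15 -0.63] M [0.67 0.45 0.21] w 0.0228
t 22.95 pos [0.5267 0.0034 0.0719] h 83.51 tilt [-0.0003  0.0005] F [-2.25  3.19 -1.72] M [0.63 0.32 0.24] w 0.0229
```

View pics/scene11.png

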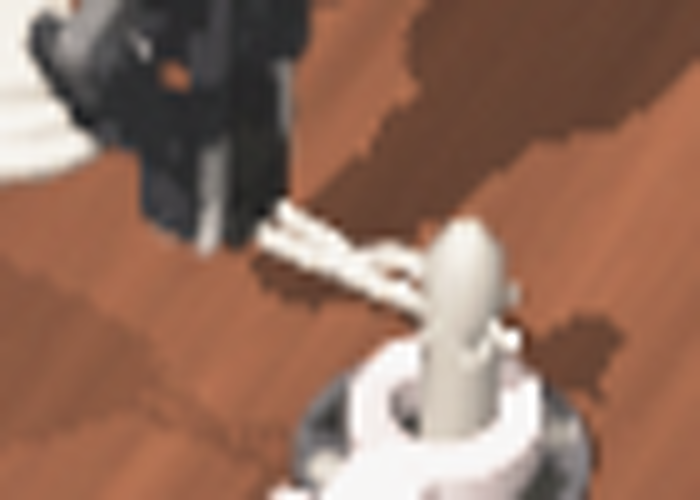

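The leg is through the hole: the tip shows on the far side at (510,335). The pin is giving on its slide with about 2 N, so I'll keep pushing gently.

Request:
jog_arm --jaw '[1,1,1,1,1,1,1,1]' --linear '[[0,0.001,0],[0,0.002,0],[0,0.003,0],[0,0.004,0],[0,0.005,0],[0,0.006,0],[0,0.007,0],[0,0.008,0]]' --delta_rot '[[0,0,0],[0,0,0],[0,0,0],[0,0,0],[0,0,0],[0,0,0],[0,0,0],[0,0,0]]'

```text
clock: 23.62
eef_pos: [0.5337, 0.0026, 0.0717]
tool_rot: [0.746, 0.666, -0.0, -0.001]
ft_force: [-4.3, 5.4, -0.7]
grip_width: 0.0233
```

```bash
python3 plan.py apply 0 .008 0 0
```

```text
cmd [0.5343 0.002  0.0717] 83.5
t 23.62 pos [0.5337 0.0026 0.0717] h 83.51 tilt [-0.002   0.0008] F [-4.26  5.39 -0.72] M [0.96 0.81 0.27] w 0.0233
```

Request:
jog_arm --jaw '[1,1,1,1,1,1,1,1]' --linear '[[0,0.001,0],[0,0.002,0],[0,0.003,0],[0,0.004,0],[0,0.005,0],[0,0.006,0],[0,0.007,0],[0,0.008,0]]' --delta_rot '[[0,0,0],[0,0,0],[0,0,0],[0,0,0],[0,0,0],[0,0,0],[0,0,0],[0,0,0]]'

```text
clock: 24.28
eef_pos: [0.5405, 0.0019, 0.0714]
tool_rot: [0.746, 0.666, -0.001, -0.002]
ft_force: [-6.2, 4.5, 0.0]
grip_width: 0.0229
```

```bash
python3 plan.py apply 0 .008 0 0; python3 - <<'E'
from h import *
for n in('scene',):
    p,d=bot.camera(n); np.savez(f"pics/{n}12.npz",p=p,d=d)
crop('scene',load('scene',12)[0],280,180,350,230,10,"pics/scene12.png")
E
python3 plan.py obs
```

```text
cmd [0.5423 0.001  0.0717] 83.5
t 24.28 pos [0.5405 0.0019 0.0714] h 83.52 tilt [-0.0044  0.001 ] F [-6.22  4.53  0.03] M [1.   1.3  0.26] w 0.0229
t 24.33 pos [0.5407 0.0018 0.0714] h 83.52 tilt [-0.0041  0.001 ] F [-6.24  4.48  0.57] M [1.02 1.2  0.31] w 0.0229
```

View pics/scene12.png

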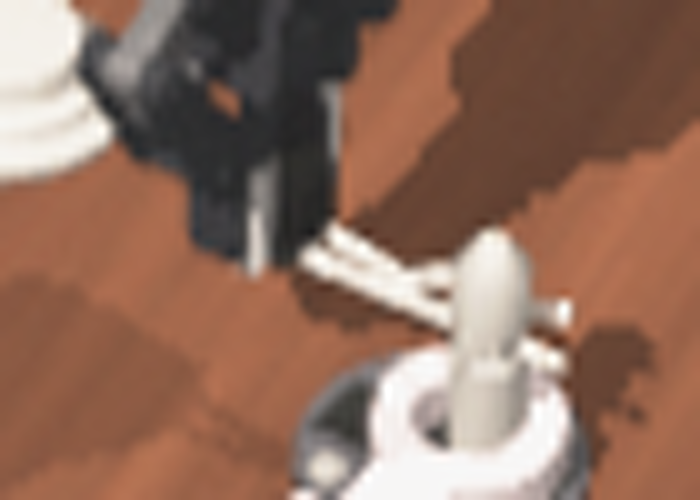

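Request:
jog_arm --jaw '[1,1,1,1,1,1,1,1]' --linear '[[0,0.001,0],[0,0.002,0],[0,0.003,0],[0,0.004,0],[0,0.005,0],[0,0.006,0],[0,0.007,0],[0,0.008,0]]' --delta_rot '[[0,0,0],[0,0,0],[0,0,0],[0,0,0],[0,0,0],[0,0,0],[0,0,0],[0,0,0]]'

```text
clock: 25.0
eef_pos: [0.548, 0.0011, 0.0714]
tool_rot: [0.746, 0.666, -0.002, -0.002]
ft_force: [-7.4, 4.8, 2.5]
grip_width: 0.023
```

```bash
python3 plan.py apply 0 .008 0 0; python3 - <<'E'
from h import *
for n in('scene',):
    p,d=bot.camera(n); np.savez(f"pics/{n}13.npz",p=p,d=d)
crop('scene',load('scene',13)[0],290,180,360,230,10,"pics/scene13.png")
E
python3 plan.py obs
```

```text
cmd [5.502e-01 1.000e-04 7.170e-02] 83.5
t 25.0 pos [0.548  0.0011 0.0714] h 83.53 tilt [-0.0053  0.0013] F [-7.44  4.85  2.52] M [1.02 1.44 0.29] w 0.023
t 25.05 pos [0.5484 0.0011 0.0714] h 83.53 tilt [-0.0044  0.0012] F [-4.16  4.64  0.17] M [1.03 0.94 0.23] w 0.0227
```

View pics/scene13.png

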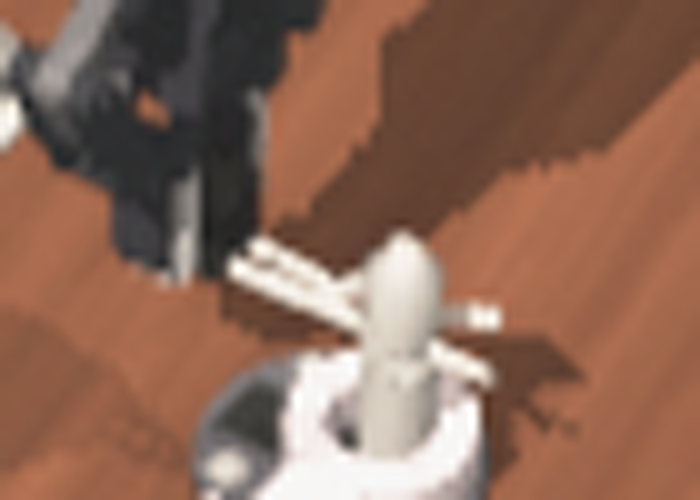

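Request:
jog_arm --jaw '[1,1,1,1,1,1,1,1]' --linear '[[0,0.001,0],[0,0.002,0],[0,0.003,0],[0,0.004,0],[0,0.005,0],[0,0.006,0],[0,0.006,0],[0,0.006,0]]' --delta_rot '[[0,0,0],[0,0,0],[0,0,0],[0,0,0],[0,0,0],[0,0,0],[0,0,0],[0,0,0]]'

```text
clock: 25.72
eef_pos: [0.5558, 0.0002, 0.0719]
tool_rot: [0.746, 0.666, -0.0, -0.001]
ft_force: [-3.8, 5.3, 0.9]
grip_width: 0.0228
```

```bash
python3 plan.py apply 0 .006 0 0; python3 - <<'E'
from h import *
for n in('scene',):
    p,d=bot.camera(n); np.savez(f"pics/{n}14.npz",p=p,d=d)
crop('scene',load('scene',14)[0],290,180,360,230,10,"pics/scene14.png")
E
python3 plan.py obs
```

```text
cmd [ 5.562e-01 -5.000e-04  7.170e-02] 83.5
t 25.72 pos [5.558e-01 2.000e-04 7.190e-02] h 83.51 tilt [-0.0015  0.001 ] F [-3.82  5.32  0.86] M [1.09 0.88 0.22] w 0.0228
t 25.77 pos [5.558e-01 2.000e-04 7.200e-02] h 83.51 tilt [-0.0014  0.001 ] F [-4.43  4.94  0.89] M [1.04 0.82 0.19] w 0.0228
```

View pics/scene14.png

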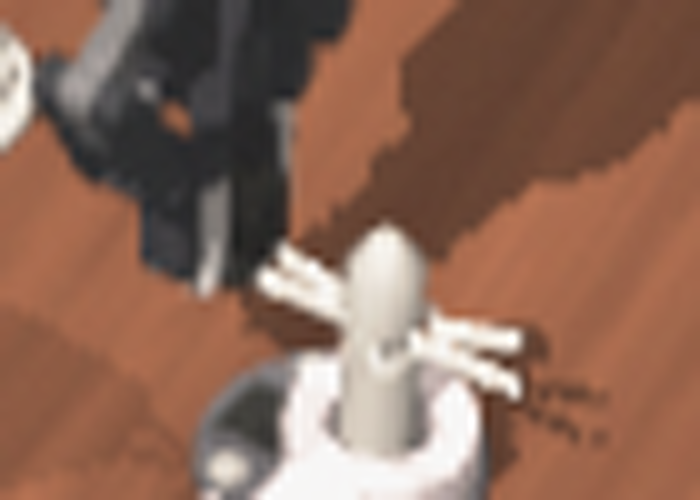

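The clip has snapped over: the push dropped and both leg tips are well past the pin. I'll ease back along with the pin's spring and relieve the sideways load.

Request:
jog_arm --jaw '[1,1,1,1,1,1,1,1]' --linear '[[0.0002,-0.0005,0],[0.0004,-0.001,0],[0.0006,-0.0015,0],[0.0008,-0.002,0],[0.001,-0.0025,0],[0.001,-0.003,0],[0.001,-0.0035,0],[0.001,-0.004,0]]' --delta_rot '[[0,0,0],[0,0,0],[0,0,0],[0,0,0],[0,0,0],[0,0,0],[0,0,0],[0,0,0]]'

```text
clock: 26.43
eef_pos: [0.5528, 0.001, 0.072]
tool_rot: [0.746, 0.666, 0.0, 0.0]
ft_force: [-2.3, 2.6, -1.7]
grip_width: 0.0228
```

```bash
python3 plan.py apply 0.001 -.004 0 0
```

```text
cmd [0.5523 0.0009 0.0717] 83.5
t 26.43 pos [0.5528 0.001  0.072 ] h 83.48 tilt [ 0.0005 -0.0004] F [-2.3   2.62 -1.72] M [0.53 0.51 0.13] w 0.0228
```

Request:
jog_arm --jaw '[1,1,1,1,1,1,1,1]' --linear '[[0.0002,-0.0005,0],[0.0004,-0.001,0],[0.0006,-0.0015,0],[0.0006,-0.002,0],[0.0006,-0.0025,0],[0.0006,-0.003,0],[0.0006,-0.0035,0],[0.0006,-0.004,0]]' --delta_rot '[[0,0,0],[0,0,0],[0,0,0],[0,0,0],[0,0,0],[0,0,0],[0,0,0],[0,0,0]]'

```text
clock: 27.1
eef_pos: [0.5489, 0.002, 0.0721]
tool_rot: [0.746, 0.666, 0.0, 0.0]
ft_force: [0.1, 0.9, -2.1]
grip_width: 0.023
```

```bash
python3 plan.py apply 0.0006 -.004 0 0; python3 - <<'E'
from h import *
for n in('scene',):
    p,d=bot.camera(n); np.savez(f"pics/{n}15.npz",p=p,d=d)
crop('scene',load('scene',15)[0],290,180,360,230,10,"pics/scene15.png")
E
python3 plan.py obs
```

```text
cmd [0.5484 0.002  0.0717] 83.5
t 27.1 pos [0.5489 0.002  0.0721] h 83.47 tilt [ 0.0007 -0.0007] F [ 0.08  0.87 -2.11] M [-0.05  0.09 -0.03] w 0.023
t 27.15 pos [0.5488 0.002  0.0721] h 83.47 tilt [ 0.0005 -0.0006] F [-0.37 -0.59 -0.28] M [-0.06  0.13 -0.04] w 0.0228
```

View pics/scene15.png

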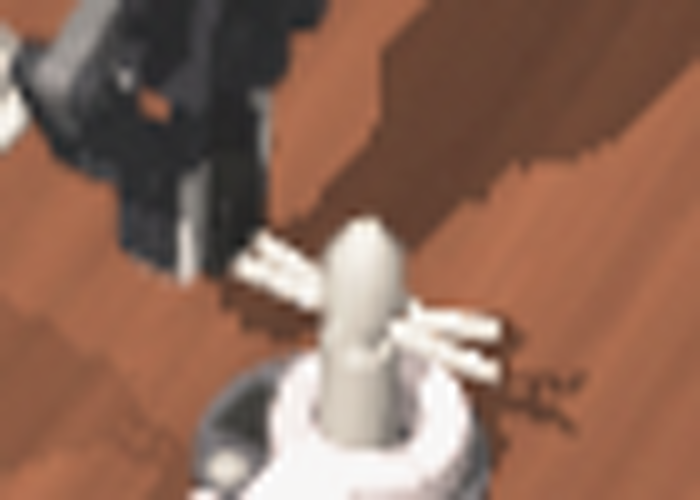

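Request:
jog_arm --jaw '[1,1,1,1,1,1,1,1]' --linear '[[0,-0.0004,0],[0,-0.0008,0],[0,-0.0012,0],[0,-0.0016,0],[0,-0.002,0],[0,-0.0024,0],[0,-0.0028,0],[0,-0.003,0]]' --delta_rot '[[0,0,0],[0,0,0],[0,0,0],[0,0,0],[0,0,0],[0,0,0],[0,0,0],[0,0,0]]'

```text
clock: 27.82
eef_pos: [0.5459, 0.0025, 0.0722]
tool_rot: [0.746, 0.666, 0.0, 0.0]
ft_force: [0.6, -1.2, -1.8]
grip_width: 0.0228
```

```bash
python3 plan.py apply 0 -.003 0 0
```

```text
cmd [0.5454 0.0023 0.0717] 83.5
t 27.82 pos [0.5459 0.0025 0.0722] h 83.48 tilt [ 0.0006 -0.0003] F [ 0.6  -1.19 -1.83] M [-0.37 -0.13 -0.07] w 0.0228
```

Request:
jog_arm --jaw '[0.8,0.65,0.5,0.3,0,0,0,0]' --linear '[[0,0,0],[0,0,0],[0,0,0],[0,0,0],[0,0,0],[0,0,0],[0,0,0],[0,0,0]]' --delta_rot '[[0,0,0],[0,0,0],[0,0,0],[0,0,0],[0,0,0],[0,0,0],[0,0,0],[0,0,0]]'

```text
clock: 28.48
eef_pos: [0.5457, 0.0027, 0.072]
tool_rot: [0.746, 0.666, 0.0, -0.0]
ft_force: [0.1, 0.3, -0.3]
grip_width: 0.0856
```

```bash
python3 plan.py obs; python3 - <<'E'
from h import *
for n in('scene',):
    p,d=bot.camera(n); np.savez(f"pics/{n}16.npz",p=p,d=d)
crop('scene',load('scene',16)[0],270,170,360,240,8,"pics/scene16.png")
E
```

```text
t 28.48 pos [0.5457 0.0027 0.072 ] h 83.5 tilt [0.     0.0001] F [ 0.12  0.28 -0.3 ] M [-0.04 -0.02  0.02] w 0.0856
```

View pics/scene16.png

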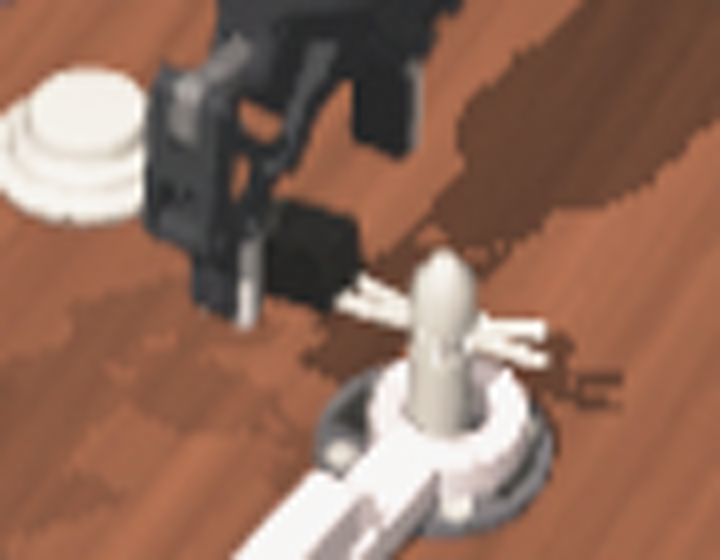

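Released: the fingers stand clear and the clip stays on the pin. Retreating straight up.

Request:
jog_arm --jaw '[0,0,0,0,0,0,0,0]' --linear '[[0,0,-0.005],[0,0,-0.015],[0,0,-0.03],[0,0,-0.055],[0,-0.01,-0.085],[0,-0.04,-0.11],[0,-0.075,-0.135],[0,-0.11,-0.15]]' --delta_rot '[[0,0,0],[0,0,0],[0,0,0],[0,0,0],[0,0,0],[0,0,0],[0,0,0],[0,0,0]]'

```text
clock: 29.2
eef_pos: [0.4368, 0.0152, 0.2252]
tool_rot: [0.746, 0.666, 0.002, 0.002]
ft_force: [0.5, 0.3, 0.9]
grip_width: 0.0855
```

Request:
jog_arm --jaw '[0,0,0,0,0,0,0,0]' --linear '[[0.02,-0.01,0],[0.05,-0.02,0],[0.08,-0.03,0],[0.11,-0.04,0],[0.14,-0.04,0],[0.16,-0.04,0],[0.17,-0.04,0],[0.17,-0.04,0]]' --delta_rot '[[0,0,0],[0,0,0],[0,0,0],[0,0,0],[0,0,0],[0,0,0],[0,0,0],[0,0,0]]'

```text
clock: 29.87
eef_pos: [0.4162, 0.1902, 0.2227]
tool_rot: [0.745, 0.667, 0.001, 0.0]
ft_force: [0.1, -0.4, -0.0]
grip_width: 0.0853
```

```bash
python3 plan.py obs; python3 - <<'E'
from h import *
for n in('scene','top'):
    p,d=bot.camera(n); np.savez(f"pics/{n}17.npz",p=p,d=d); cv2.imwrite(f"pics/{n}17f.png",p[:,:,::-1])
crop('scene',load('scene',17)[0],285,180,355,240,10,"pics/scene17.png")
crop('top',load('top',17)[0],215,140,285,200,10,"pics/top17.png")
E
```

```text
t 29.87 pos [0.4162 0.1902 0.2227] h 83.66 tilt [0.0012 0.0007] F [ 0.14 -0.44 -0.  ] M [-0.06 -0.06  0.07] w 0.0853
```

View pics/scene17.png

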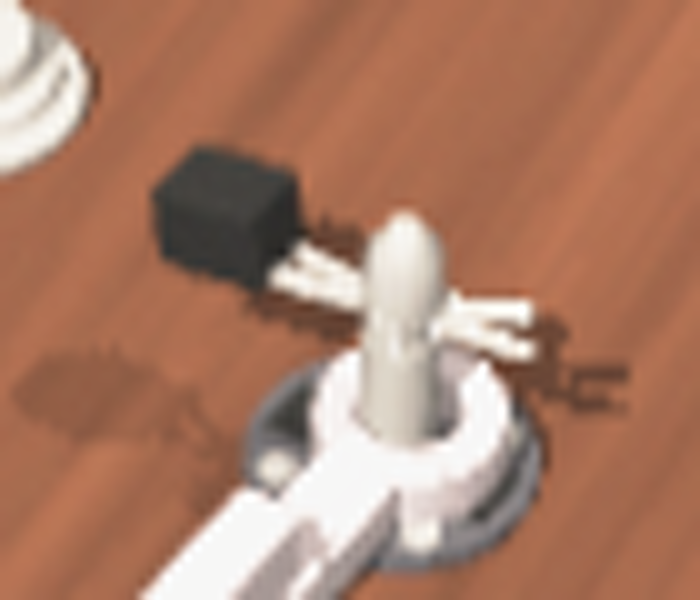

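View pics/top17.png

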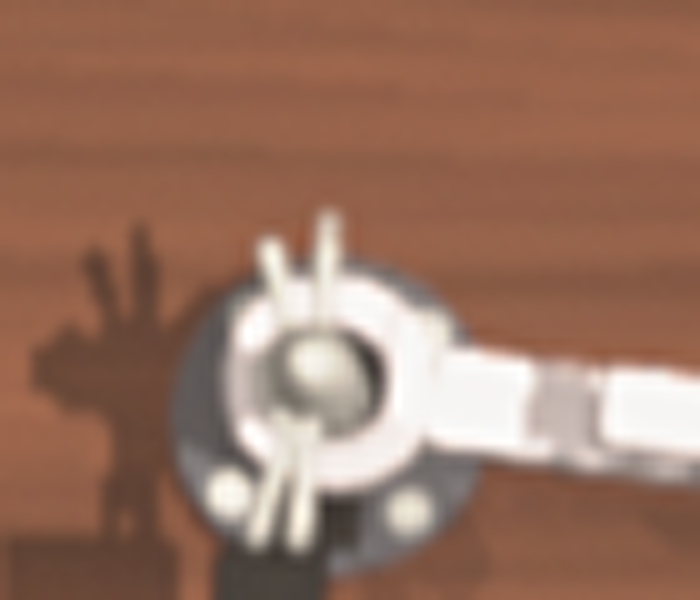

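View pics/top17f.png

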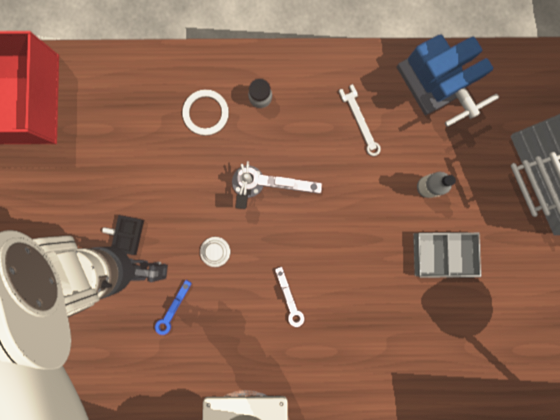

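```bash
python3 - <<'E'
from h import *
T=lambda u,v:(215+(u+.5)/10-.5,140+(v+.5)/10-.5); S=lambda u,v:(285+(u+.5)/10-.5,180+(v+.5)/10-.5)
t=atz('top',*T(329,212),.054); b=atz('top',*T(300,547),.054); d=(t-b)/np.linalg.norm(t-b)
print('tip',t,'base',b,'len',np.linalg.norm(t-b),'origin from tip',t-.037*d,'from tab face',b+.038*d, 'ang',np.degrees(np.arctan2(d[1],d[0])))
# pin top centre now vs start in same camera, relative
print('pintop now top cam',atz('top',*T(318,355),.084)); 
i0=(225+(238+.5)/11-.5,155+(228+.5)/11-.5); print('pintop start',atz('top',*i0,.084))
print('tri tip',tri(S(530,350),T(329,212)))
print('pintop scene now',atz('scene',*S(405,213),.0842),'start',atz('scene',295+(299.5)/10-.5,190+(112.5)/10-.5,.0842))
P=cloud('scene',load('scene',17)[1]).reshape(-1,3); Q=P[(abs(P[:,0]-.60)<.05)&(abs(P[:,1]+.008)<.05)]
for n in('top','scene'):
    P=cloud(n,load(n,17)[1]).reshape(-1,3); Q=P[(abs(P[:,0]-.60)<.03)&(abs(P[:,1]+.03)<.015)&(P[:,2]>.016)&(P[:,2]<.035)]; print('eye top z',np.median(Q[:,2]))
E
```

```text
tip [ 0.63717186 -0.00980927  0.054     ] base [ 0.56102276 -0.00307209  0.054     ] len 0.07644655118941533 origin from tip [ 0.60031583 -0.00654849  0.054     ] from tab face [ 0.5988749 -0.006421   0.054    ] ang -5.055998088755865
pintop now top cam [ 0.60022672 -0.00907879  0.084     ]
pintop start [ 0.59973849 -0.00870992  0.084     ]
tri tip (array([ 0.63433067, -0.01113466,  0.06159615]), np.float64(0.003377725754802024))
pintop scene now [ 0.59460155 -0.00346631  0.0842    ] start [ 0.5931312  -0.00379043  0.0842    ]
eye top z 0.02415236330527193
eye top z 0.02534373928417022
```

Request:
jog_arm --jaw '[0,0,0,0,0,0,0,0]' --linear '[[0,0,0],[0,0,0],[0,0,0],[0,0,0],[0,0,0],[0,0,0],[0,0,0],[0,0,0]]' --delta_rot '[[0,0,0],[0,0,0],[0,0,0],[0,0,0],[0,0,0],[0,0,0],[0,0,0],[0,0,0]]'

```text
clock: 30.63
eef_pos: [0.4159, 0.1885, 0.222]
tool_rot: [0.746, 0.666, -0.0, -0.0]
ft_force: [0.4, 0.1, 0.3]
grip_width: 0.0854
```

```bash
python3 - <<'E'
from h import *
for n,b in(('scene',(180,240,280,355)),('top',(140,200,215,285))):
    p,d=bot.camera(n); np.savez(f"pics/{n}18.npz",p=p,d=d)
    q=load(n,17)[0]; e=np.abs(p.astype(int)-q)[b[0]:b[1],b[2]:b[3]]; print(n,e.max(),e.mean())
    # bystanders vs start
    q=load(n,0)[0]; e=(np.abs(p.astype(int)-q).max(2)>60).astype(np.uint8); k,_,s,c=cv2.connectedComponentsWithStats(e)
    print([ (s[i][:5].tolist()) for i in range(1,k) if s[i][4]>30])
E
```

```text
scene 4 0.5459259259259259
[[74, 0, 22, 16, 222], [93, 0, 38, 58, 1226], [129, 0, 22, 17, 294], [244, 0, 26, 35, 480], [268, 0, 45, 58, 1469], [129, 17, 29, 64, 674], [311, 33, 56, 26, 780], [189, 51, 91, 50, 615], [315, 60, 12, 10, 75], [257, 69, 59, 39, 704], [238, 70, 34, 30, 207], [315, 74, 28, 20, 173], [86, 77, 12, 18, 79], [123, 76, 22, 13, 128], [331, 77, 27, 19, 174], [347, 80, 17, 17, 86], [347, 81, 50, 47, 718], [144, 85, 12, 32, 207], [125, 86, 20, 33, 250], [93, 90, 35, 32, 688], [154, 100, 34, 33, 311], [213, 101, 26, 14, 72], [205, 129, 15, 13, 79], [354, 164, 38, 13, 234], [300, 195, 22, 18, 227], [283, 209, 56, 63, 859], [204, 232, 62, 61, 1002]]
top 3 0.45920634920634923
[[133, 145, 19, 44, 328], [238, 161, 84, 34, 935], [236, 196, 11, 13, 113], [295, 225, 86, 24, 926], [0, 231, 110, 189, 12288], [95, 246, 72, 49, 1028], [8, 257, 24, 6, 81], [101, 279, 12, 10, 76]]
```

Nothing is moving: the two latest pictures match. The only changes since the start are the tow arm, the clip and the robot, so I'm handing in.

```bash
python3 -c "
from workcell import bot
print(bot.job_done())"
```

```text
the job is handed in; nothing more can be done
None
```

The job is handed in at about 31 s of the 72 s allowed, and by my last checks both the tow arm and the clip are where they should be. No verdict was reported.

- **Tow arm:** I lifted it by the lug and lowered its eye over the pin with no contact force felt, then let it rest on the plate. The eye's top measures 24–25 mm above the bench, as expected for an eye lying on the 6 mm plate.
- **Hole height:** I touched the pin top and then the bench with the closed fingers, which put the hole's middle at about 54 mm.
- **Clip:** The leg entered the hole on the first try. The push peaked at about 7–9 N, then the clip snapped over and the force dropped. I eased back with the pin's spring and let go.
- **Last checks:** The clip's origin is about 2.5 mm from the pin's axis (limit 5 mm). The leg is about 1.5° off the hole's axis, and the bowed leg looked closed after the snap. Two pictures 0.8 s apart show nothing moving. No bystander had moved, and the gripper was open and well clear.
- **Disagreement:** The two cameras differ by 2–5 mm in absolute position, so I relied on touch and on comparisons within one camera. Triangulating the clip tip gave 62 mm height against the 54 mm expected, with rays missing each other by 3 mm. I put that down to pixel-picking error.

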